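# Set the squeeze of the wash pump in its bottle bay

### The job

The pump in the open bottle bay needs its squeeze set: lift every bottle or jar that stands in the bay out and stand them all upright on the bench, then turn the pump's wing-knob adjusting screw clockwise until it bottoms and back it off by half a turn. Then put each bottle back upright on the ring in the bay where it stood at first, and finally push the bay's door shut until its catch takes hold; disturb nothing else on the bench.

Things in the scene. Friction and masses are not known exactly. Their poses are not given: they have to be found in the camera images.
- bay: White open-topped bottle bay fixed to the bench, 250 deep x 330 mm wide. Origin on the bench; x axis from its open front to its back, y to the left, z up. Floor plate x -0.115 to 0.135, top 12 mm up; side walls 10 mm thick centred on y = 0.160 and -0.160, 115 mm high; back wall 70 mm high. The pump stands at x -0.005 to 0.120, y within 0.055, 65 mm high; the screw on top of it at x 0.020, y 0.
- ring_left (a point): Centre of the left bottle ring (flat black circle, 80 mm across) on the bay's floor, bay frame (-0.050, 0.085, 0.012). Bottles start within 3 mm of a ring's centre, in any order; a ring may be empty.
- ring_mid (a point): Centre of the middle ring, bay frame (-0.050, 0, 0.012). A bottle here stands 70 mm in front of the screw axis, in the gripper's way; otherwise nothing within 70 mm of that axis is higher than 65 mm but the knob.
- ring_right (a point): Centre of the right ring, bay frame (-0.050, -0.085, 0.012).
- adjuster_grip (a point): Middle of the metal wing knob's wing, on the screw's axis. The wing is an upright blade 50 long, 12 thick, 30 mm high, its top 13 mm above this point; the point's x axis runs along it to the end with a black mark on top; z up. 92 mm above the bench when bottomed. Below it a hub 22 mm across and the pump's bridge, top 65 mm above the bench.
- adjuster (a joint): Angle of the adjusting screw, rad: 0 = bottomed (hard stop), growing as it is backed off, counter-clockwise seen from above. Starts between 1.8 and 3.8; goes to 9.0. Rises 3 mm a turn. Friction 0.07 N m; stays where it is left. Half a turn off the stop is 3.14.
- door (a joint): Angle of the bay's front door, rad: 0 = shut on its stop, catch engaged; grows as the free edge swings out to the front. Starts between 0.85 and 1.3. A weak hinge spring (up to 0.12 N m) swings it open again unless caught: in the last 0.05 rad a spring roller must be overcome (3 to 7 N at the free edge), then it holds the door on its stop.
- door_hinge (a point): On the door's upright hinge axis at the left end of the bay's front (bay frame x -0.107, y 0.162), 72 mm above the bench. Turns with the door: its -y axis points along the door to the free edge, its -x axis out of the outer face. Leaf 10 mm thick: inner face at x 0, outer face at x -0.010, y -0.005 to -0.325, 14 to 115 mm above the bench.
- door_edge (a point): Outer face of the door beside its free edge, at mid height, 320 mm from the hinge axis. A grip strip 12 mm proud runs up the outer face 305 to 315 mm from the axis.
- round_bottle: White round plastic bottle, 72 mm across and 185 mm high, with a round screw cap 38 mm across and 30 mm high on top (from 155 to 185 mm). Origin at the centre of its underside, z up. About 0.4 kg, most of it in the lowest 30 mm. May be absent.
- square_bottle: White square plastic bottle, body 62 x 62 mm and 134 mm high, 175 mm high in all with its round screw cap 38 mm across (from 145 to 175 mm). Origin at the centre of its underside, z up. About 0.4 kg, most of it in the lowest 30 mm. May be absent.
- wide_jar: White round wide-mouthed jar, 74 mm across and 165 mm high, the top 30 mm (from 135 to 165 mm) being a cap 58 mm across. Origin at the centre of its underside, z up. About 0.4 kg, most of it in the lowest 30 mm. May be absent.
- tube_rack: Bystander: black tube rack with some capped tubes, 100 x 200 x 45 mm, 84 mm high with the tubes. Origin under its centre, x along the short side.
- kit_carton: Bystander: carton, 75 x 105 x 85 mm high, origin under its centre.
- tip_box: Bystander: box of pipette tips with a clear lid, 85 x 125 x 67 mm high, origin under its centre.
- mouse: Bystander: black computer mouse, 100 x 58 x 26 mm, origin under its centre.
- beaker: Bystander: glass beaker, 70 mm across, 85 mm high, origin under its centre.
- spare_jar: Bystander: amber jar, 60 mm across, 85 mm high, origin under its centre; not one of the bay's bottles.
There are look-alikes about, which are no part of the job. Leave any green or orange look-alike of the wide_jar alone. Leave any pink look-alike of the square_bottle alone.

How it is judged:
By the outcome, as a careful person would: the job done as asked, in the order asked, and still so for the second after the job is handed in, with the robot touching nothing.
Of round_bottle, square_bottle, wide_jar only 2 to 3 are there at a start; the rules pass over those that are not, and their reading is None.
At some moment in a run one of round_bottle, square_bottle, wide_jar may be knocked a few centimetres aside while the robot is not near it.
It also fails if it takes over 210 s, if anything falls off the work surface, if the arm or the gripper's body presses on something with over 40 N, if the wrist force passes 120 N, or if a joint passes its speed limit or range.

### The arm

A 6-joint arm with a two-finger parallel gripper is mounted at the origin on the work surface. World frame = base frame: x ahead of the robot, y to its left, z up, the work surface at z = 0. Lengths are in m, angles in degrees, forces in N, time in s.
With the tool pointing down it reaches from about 0.325 to 0.9 m from the base axis. Payload 3.5 kg.
Tool frame: the origin (TCP) lies at the very end of the fingers, on their centre line; the grasp point (between the pads) lies 19 mm behind it; z points along the fingers, y is the direction in which the jaws open and shut (so a half turn about z gives the same grasp; the last joint's range is limited). The gripper opens to 85 mm and grips with 20 to 120 N. Pads are 22 mm wide; open, the fingers measure 114 mm over their backs; the gripper's body (76 mm by 85 mm) begins 54 mm behind the grasp point. The pads swing forward as they close: fully open they stand 13 mm farther back than shut.
Start: joints at [-74.164, 15.837, -1.513, 72.651, 0, 84.076], TCP at [0.232, -0.58, 0.231] pointing down, gripper open.
Joint ranges: [-178.77, 178.77], [-48.84, 107.48], [-61.69, 71.31], [-111.58, 123.2], [-90, 87.43], [-180, 180]. Speed limits (degrees/s): [147.25, 147.25, 180, 180, 180, 180].

### API

Orientations are given as [roll, pitch, yaw] about the fixed x, y, z axes, in that order (R = Rz(yaw) Ry(pitch) Rx(roll)).
In Python, from plant import env, optics gives the robot as it stands.
- The arm moves only by the tool servo_tool, never from a script. Its argument "moves" is text: rows parted by semicolons, each of 5 numbers parted by spaces: the opening, from -1 (shut) to 1 (fully open), so that 0 is half open, then the shift along the tool's x, y, z scaled (see below), then the turn about the tool's z scaled (see below). In form: hand x y z turn; .... A call has 1 to 12 rows; each row shifts and turns the commanded pose from where the row before left it, along the tool's axes as they then stand; what a row does not reach is not made up. The controller multiplies each number of a shift by 2 cm and each number of a turn by 5 degrees. A row lasts 1/10 s, in which the tool goes at most 50 mm and 8.59 degrees, less where a joint would pass 70% of its speed; a pose out of reach is approached as far as the arm can. A call with a number of a shift or a turn outside -1 to 1 is refused whole. A call with a gripper value outside its range is refused whole. The fingers move at their own pace and stop on an object; "squeeze" is the grip in N (left out, the last holds). Time passes only in rows, so rows that do not move let the fingers close. It gives the time, the measured TCP pose, the force and the opening at its end, in the units of the state.
- env.get_obs(): the state, without advancing time (a new reading comes with each control period).
- optics.snapshot(name): name is "scene" or "top" or "wrist"; returns (picture, depth): 420x560x3 uint8, blue, green, red; 420x560 float32, m along the optical axis (not along the pixel's ray), 0 where there is no reading.
- optics.calibration(name): a dict with "mtx" (3x3 intrinsics, pixels), "R" (3x3) and "t" (3): a world point X has camera coordinates R X + t; the wrist camera has in their place "hand_eye" (4x4, takes a point from camera to tool coordinates, whose origin is the TCP and whose axes are the flange's). Camera axes: x right, y down, z forward; pixel columns grow to the right and rows downward; lengths in m; the calibration is good to about 2 mm. The wrist camera is an equidistant fisheye: a pixel r from the principal point sees the ray r / f radians off the axis. A picture is of the moment at which its call begins: read the wrist's pose just before it. calibration takes no time and is no camera call.
- env.close_job(): hands the job in, once; it reports no verdict.
The state is a dict: "time_s": time; "qpos": joint angles; "joint_vel": joint speeds; "joint_torque": joint torques, N m; "tool_pos": TCP position; "tcp_rot": TCP orientation; "wrist_force": force on the tool from outside, world axes, zero at the start; "wrist_torque": the same for the moment, N m; "grip_width": finger opening in m.
Only numpy, scipy, OpenCV 4.12 (cv2) and the standard library are available. Lean on these libraries where they do the work, as an engineer would, in place of code of your own. Each camera call takes 0.05 s, during which the arm holds its last target.

## Working session

There is one attempt and no reset: what is moved stays moved. The work goes in short steps, Python scripts to look and compute and a tool call to move; the robot and the scene stay as the last step left them, time stands still between calls to the robot, and variables do not carry over. Pictures are saved under pics/ and viewed, and the job is handed in when it is done.

Besides the shell and the picture viewer there is one more tool, called after "Request:" by a JSON object that holds its "name" and its "arguments", one argument or row to a line. servo_tool: Moves the arm, as the interface text tells. Shifts and turns lie within -1 to 1; 1 stands for 2 cm of shift or 5 degrees of turn. Its arguments: {"type":"object","properties":{"moves":{"type":"string"},"squeeze":{"type":"number"}},"required":["moves"]}

```bash
ls; mkdir -p pics; cat > h.py <<'E'
from plant import env, optics
import numpy as np, cv2
def snap(n,f):
    im,d=optics.snapshot(n); cv2.imwrite(f'pics/{f}.png',im); np.save(f'pics/{f}.npy',d); return im,d
def cal(n):
    c=optics.calibration(n); return [np.array(c[k]) for k in ('mtx','R','t')]
def cloud(n,d):
    K,R,t=cal(n); v,u=np.mgrid[:d.shape[0],:d.shape[1]]
    p=np.stack([(u-K[0,2])/K[0,0]*d,(v-K[1,2])/K[1,1]*d,d],-1)
    w=(p-t)@R; w[d<=0]=np.nan; return w
E
python3 - <<'E'
from h import *
print(env.get_obs())
for n in('scene','top'):
    im,d=snap(n,n+'0'); c=optics.calibration(n); print(n,c)
    np.save(f'pics/{n}0c.npy',cloud(n,d))
E
```

```text
pics
{'time_s': 0.0, 'qpos': array([-7.41637173e+01,  1.58787303e+01, -1.59852587e+00,  7.26510022e+01,
       -5.73238157e-04,  8.40757334e+01]), 'joint_vel': array([ 0.06846751,  0.11085257,  0.03481262,  0.00779961, -0.03612519,
       -0.0429045 ]), 'joint_torque': array([-2.93262874e-04, -4.45509195e+01,  2.95201188e+01,  1.63791119e-02,
        5.79273205e-05,  7.19057880e-06]), 'tool_pos': array([ 0.23147875, -0.57970705,  0.23014897]), 'tcp_rot': array([-1.79872367e+02, -1.26678552e-02,  2.17605358e+01]), 'wrist_force': array([-0.20401278, -0.11055061,  1.11628461]), 'wrist_torque': array([0.02854359, 0.00918726, 0.06206976]), 'grip_width': 0.08528872252684262}
scene {'mtx': array([[387.88750443,   0.        , 275.81335651],
       [  0.        , 387.88750443, 208.37833042],
       [  0.        ,   0.        ,   1.        ]]), 'R': array([[-0.25953692,  0.96572135, -0.00478156],
       [ 0.66506889,  0.17514238, -0.72595352],
       [-0.70023136, -0.19159181, -0.68772714]]), 't': array([ 0.13936691, -0.30596196,  1.70388261])}
top {'mtx': array([[442.35468317,   0.        , 280.64087706],
       [  0.        , 442.35468317, 201.36329881],
       [  0.        ,   0.        ,   1.        ]]), 'R': array([[-0.00902424, -0.99995186,  0.00385137],
       [-0.98576695,  0.00824949, -0.16791506],
       [ 0.1678752 , -0.00531186, -0.98579394]]), 't': array([0.01766744, 0.55155692, 1.46015381])}
```

View pics/scene0.png

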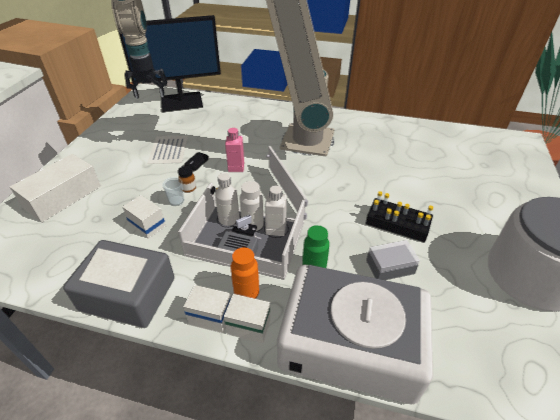

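View pics/top0.png

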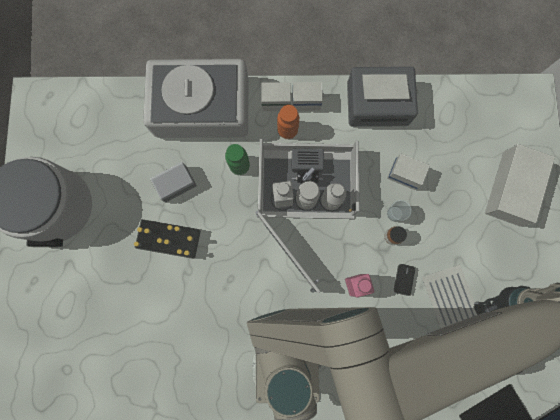

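```bash
python3 - <<'E'
from h import *
a=cv2.imread('pics/top0.png')[130:300,215:415]; cv2.imwrite('pics/c1.png',cv2.resize(a,None,fx=3.9,fy=3.5,interpolation=cv2.INTER_CUBIC))
a=cv2.imread('pics/scene0.png')[130:280,170:340]; cv2.imwrite('pics/c2.png',cv2.resize(a,None,fx=4,fy=4,interpolation=cv2.INTER_CUBIC))
w=np.load('pics/top0c.npy')
for n,(u,v) in dict(sqcap=(282,186),mid=(309,187),right=(336,188),knob=(309,173),wallL=(262,165),wallR=(355,165),dooredge=(315,288),green=(235,152),orange=(288,115),pink=(360,285),mouse=(405,280),amber=(398,235),beaker=(400,211),tip=(408,170),rack=(167,238),kit=(173,183)).items(): print(n,w[v,u].round(3))
E
```

```text
sqcap [0.576 0.009 0.188]
mid [ 0.575 -0.076  0.174]
right [ 0.567 -0.157  0.194]
knob [ 0.637 -0.082  0.1  ]
wallL [0.674 0.075 0.068]
wallR [ 0.663 -0.236  0.101]
dooredge [ 0.263 -0.092  0.119]
green [0.693 0.158 0.165]
orange [ 0.816 -0.013  0.163]
pink [ 0.272 -0.224  0.174]
mouse [ 0.284 -0.402  0.027]
amber [ 0.43  -0.371  0.083]
beaker [ 0.521 -0.403  0.008]
tip [ 0.649 -0.416  0.084]
rack [0.43  0.395 0.047]
kit [0.614 0.376 0.066]
```

View pics/c1.png

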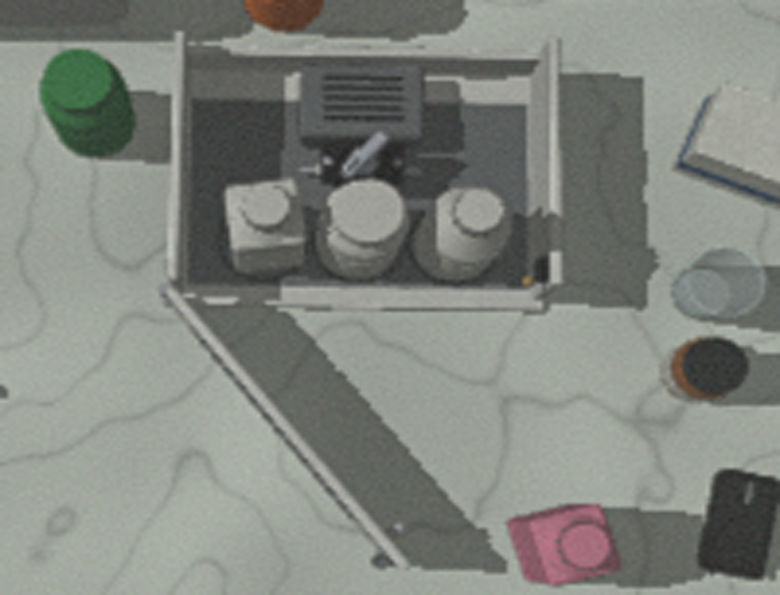

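View pics/c2.png

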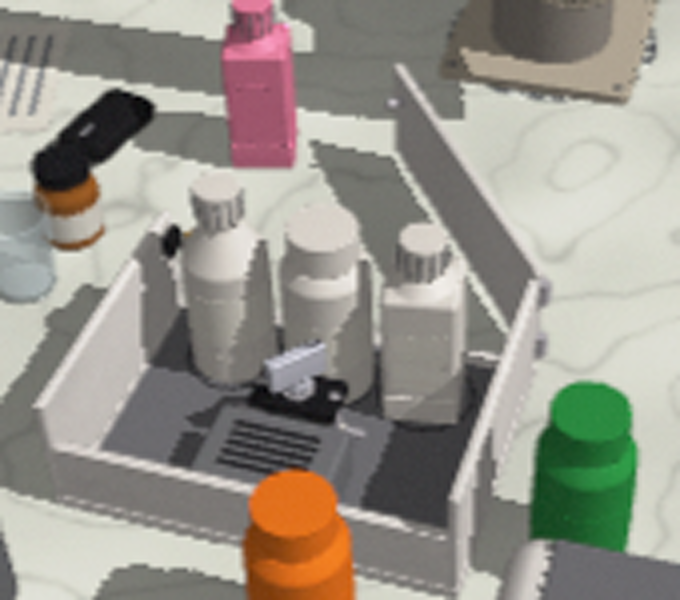

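```bash
python3 - <<'E'
from h import *
for cam in('top','scene'):
    w=np.load(f'pics/{cam}0c.npy').reshape(-1,3)
    def sel(x0,x1,y0,y1,z0,z1):
        m=(w[:,0]>x0)&(w[:,0]<x1)&(w[:,1]>y0)&(w[:,1]<y1)&(w[:,2]>z0)&(w[:,2]<z1); return w[m]
    print(cam)
    for n,y,h in(('sq',.005,.187),('jar',-.08,.177),('round',-.16,.197)):
        p=sel(.5,.66,y-.035,y+.035,h-.007,h+.007)
        c,r=cv2.minEnclosingCircle(p[:,:2].astype(np.float32))
        print(n,len(p),p.mean(0).round(4),np.median(p,0).round(4),((p.max(0)+p.min(0))/2).round(4),np.round(c,4),round(r,4))
    for n,a in (('L',(.5,.8,.05,.11)),('R',(.5,.8,-.26,-.22))):
        p=sel(*a,.108,.122); k=np.polyfit(p[:,0],p[:,1],1); 
        print(n,len(p),'slope deg',np.degrees(np.arctan(k[0])),'y at .6',np.polyval(k,.6),'x range',np.percentile(p[:,0],[1,99]))
    p=sel(.65,.8,-.22,.06,.063,.077); 
    if len(p)>10: 
        p=p[p[:,0]>np.median(p[:,0])-.015]; k=np.polyfit(p[:,1],p[:,0],1); print('back',len(p),k,np.degrees(np.arctan(k[0])),np.polyval(k,-.08))
    p=sel(.2,.5,-.2,.085,.105,.125)
    k=np.polyfit(p[:,0],p[:,1],1); print('door',len(p),np.degrees(np.arctan(k[0])),np.polyval(k,.3),p[:,0].min(),p[:,1].min(),p[p[:,0].argmin()])
    p=sel(.6,.7,-.12,-.04,.095,.13); print('knob',len(p),p.mean(0))
    if len(p)>5:
        u,s,v=np.linalg.svd((p-p.mean(0))[:,:2],full_matrices=False); print(np.degrees(np.arctan2(v[0,1],v[0,0])),s,np.ptp((p-p.mean(0))[:,:2]@v.T,axis=0),np.median(p[:,2]),p[:,2].max())
E
```

```text
top
sq 112 [0.5685 0.0069 0.1864] [0.5693 0.006  0.1867] [0.5684 0.0059 0.1871] [0.5684 0.0065] 0.0196
jar 258 [ 0.5654 -0.0749  0.1765] [ 0.5652 -0.0752  0.1764] [ 0.5656 -0.0753  0.1765] [ 0.5657 -0.0748] 0.0292
round 121 [ 0.5614 -0.1612  0.1962] [ 0.5604 -0.1604  0.1962] [ 0.5611 -0.1602  0.1961] [ 0.5617 -0.161 ] 0.0194
L 213 slope deg -1.5141577657389758 y at .6 0.08214769063149349 x range [0.50332921 0.74859331]
R 224 slope deg -1.8237452948693955 y at .6 -0.2370244276213353 x range [0.50766511 0.7408552 ]
back 301 [0.05940958 0.75050772] 3.3999220464639106 0.7457549532969979
door 318 36.80956124376124 -0.06642754330405665 0.2501938596141185 -0.10503441462279872 [ 0.25019386 -0.1048343   0.11272072]
knob 58 [ 0.63464724 -0.07910822  0.10486915]
137.4703177672515 [0.10924746 0.02756796] [0.04897848 0.01238111] 0.10457407320801995 0.11573893458312744
scene
sq 90 [0.5748 0.0084 0.1849] [0.5743 0.0083 0.185 ] [0.5747 0.0087 0.1847] [0.5746 0.0082] 0.0203
jar 191 [ 0.5713 -0.0736  0.1751] [ 0.5719 -0.0738  0.1752] [ 0.5673 -0.0744  0.1746] [ 0.5676 -0.073 ] 0.0309
round 85 [ 0.5671 -0.1595  0.1947] [ 0.5676 -0.1594  0.1948] [ 0.5649 -0.1589  0.1948] [ 0.5666 -0.1592] 0.02
L 213 slope deg -1.3116665334519255 y at .6 0.08377021910652235 x range [0.50300361 0.75598347]
R 186 slope deg -1.3993635348103912 y at .6 -0.2355530265424265 x range [0.51304995 0.74810942]
back 247 [0.02310709 0.75154714] 1.3237030745319263 0.7496985765324843
door 197 37.053716914342836 -0.07111606940785106 0.25541046169481507 -0.10573898522374846 [ 0.25541046 -0.10573899  0.11223662]
knob 158 [ 0.62005272 -0.07419447  0.10808821]
-14.214401767391236 [0.25632338 0.12253814] [0.06590245 0.04039518] 0.10469972145199 0.12978460296829036
```

```bash
cat > plan.py <<'E'
import sys
from h import *
from scipy.spatial.transform import Rotation as Ro
# usage: plan.py hand x y z yaw [n]  -> rows per-row constant world shift
def go(hand,x,y,z,yaw,n=None,turnsign=None,start=None):
    o=env.get_obs(); p=np.array(o['tool_pos']); y0=o['tcp_rot'][2]
    if start is not None: p=np.array(start[:3]); y0=start[3]
    d=np.array([x,y,z])-p; dy=(yaw-y0+180)%360-180
    N=n or int(np.ceil(max(np.linalg.norm(d[:2])/.0195,abs(d[2])/.0195,abs(dy)/5,1)))
    rows=[]
    c=y0
    for i in range(N):
        a=np.radians(c); ex=np.array([np.cos(a),np.sin(a),0]); ey=np.array([np.sin(a),-np.cos(a),0])
        s=d/N/.02; rows.append(f"{hand:g} {s@ex:.2f} {s@ey:.2f} {-s[2]:.2f} {-dy/N/5:.2f}"); c+=dy/N
    print('d',d.round(4),'dyaw',round(dy,2),'N',N)
    for i in range(0,N,12): print('; '.join(rows[i:i+12]))
if __name__=='__main__':
    a=[float(v) for v in sys.argv[1:]]; go(*a[:5],n=int(a[5]) if len(a)>5 else None)
E
python3 plan.py 1 .50 0.0065 .30 88
```

```text
d [0.2685 0.5863 0.0697] dyaw 66.24 N 34
1 0.69 -0.65 -0.10 -0.39; 1 0.71 -0.63 -0.10 -0.39; 1 0.73 -0.61 -0.10 -0.39; 1 0.75 -0.58 -0.10 -0.39; 1 0.77 -0.56 -0.10 -0.39; 1 0.79 -0.53 -0.10 -0.39; 1 0.80 -0.50 -0.10 -0.39; 1 0.82 -0.47 -0.10 -0.39; 1 0.84 -0.45 -0.10 -0.39; 1 0.85 -0.42 -0.10 -0.39; 1 0.87 -0.39 -0.10 -0.39; 1 0.88 -0.36 -0.10 -0.39
1 0.89 -0.33 -0.10 -0.39; 1 0.90 -0.30 -0.10 -0.39; 1 0.91 -0.27 -0.10 -0.39; 1 0.92 -0.24 -0.10 -0.39; 1 0.93 -0.20 -0.10 -0.39; 1 0.93 -0.17 -0.10 -0.39; 1 0.94 -0.14 -0.10 -0.39; 1 0.94 -0.11 -0.10 -0.39; 1 0.95 -0.08 -0.10 -0.39; 1 0.95 -0.05 -0.10 -0.39; 1 0.95 -0.01 -0.10 -0.39; 1 0.95 0.02 -0.10 -0.39
1 0.95 0.05 -0.10 -0.39; 1 0.94 0.08 -0.10 -0.39; 1 0.94 0.12 -0.10 -0.39; 1 0.94 0.15 -0.10 -0.39; 1 0.93 0.18 -0.10 -0.39; 1 0.92 0.21 -0.10 -0.39; 1 0.92 0.24 -0.10 -0.39; 1 0.91 0.27 -0.10 -0.39; 1 0.90 0.30 -0.10 -0.39; 1 0.89 0.33 -0.10 -0.39
```

Candidates: bay's white square bottle (top px 282,186), white wide jar (309,187), white round bottle (336,188). Look-alikes left alone: green jar (235,152), orange jar (288,115), pink square bottle (360,285). All three bay bottles are white and stand on the rings; both crops confirm this.

Request:
{"name": "servo_tool", "arguments": {
  "moves": "1 0.7 -0.65 -0.3 -0.4; 1 0.7 -0.65 -0.3 -0.4; 1 0.75 -0.6 -0.3 -0.4; 1 0.75 -0.6 -0.3 -0.4; 1 0.77 -0.56 -0.3 -0.4; 1 0.8 -0.53 -0.3 -0.4; 1 0.8 -0.5 -0.3 -0.4; 1 0.82 -0.47 -0.3 -0.4; 1 0.84 -0.45 -0.3 -0.4; 1 0.85 -0.42 -0.3 -0.4; 1 0.87 -0.39 -0.3 -0.4; 1 0.88 -0.36 -0.2 -0.4"
}}

```text
time_s: 1.3
tool_pos: [0.3265, -0.3707, 0.302]
tcp_rot: [180.0, 0.0, 45.9]
wrist_force: [0.4, -0.5, -0.3]
grip_width: 0.0851
```

Request:
{"name": "servo_tool", "arguments": {
  "moves": "1 0.9 -0.33 0 -0.4; 1 0.9 -0.3 0 -0.4; 1 0.9 -0.27 0 -0.4; 1 0.9 -0.24 0 -0.4; 1 0.9 -0.2 0 -0.4; 1 0.9 -0.17 0 -0.4; 1 0.94 -0.14 0 -0.4; 1 0.94 -0.1 0 -0.4; 1 0.95 -0.08 0 -0.4; 1 0.95 -0.05 0 -0.4; 1 0.95 0 0 -0.4; 1 0.95 0 0 -0.4"
}}

```text
time_s: 2.5
tool_pos: [0.4166, -0.1632, 0.3016]
tcp_rot: [180.0, 0.0, 69.9]
wrist_force: [-0.3, 0.3, 0.1]
grip_width: 0.0851
```

```bash
python3 plan.py 1 .50 0.0065 .30 88
```

```text
d [ 0.0834  0.1697 -0.0016] dyaw 18.07 N 10
1 0.94 0.10 0.01 -0.36; 1 0.94 0.13 0.01 -0.36; 1 0.93 0.16 0.01 -0.36; 1 0.93 0.19 0.01 -0.36; 1 0.92 0.22 0.01 -0.36; 1 0.91 0.25 0.01 -0.36; 1 0.90 0.28 0.01 -0.36; 1 0.90 0.30 0.01 -0.36; 1 0.89 0.33 0.01 -0.36; 1 0.87 0.36 0.01 -0.36
```

Request:
{"name": "servo_tool", "arguments": {
  "moves": "1 0.94 0.10 0 -0.36; 1 0.94 0.13 0 -0.36; 1 0.93 0.16 0 -0.36; 1 0.93 0.19 0 -0.36; 1 0.92 0.22 0 -0.36; 1 0.91 0.25 0 -0.36; 1 0.90 0.28 0 -0.36; 1 0.90 0.30 0 -0.36; 1 0.89 0.33 0 -0.36; 1 0.87 0.36 0 -0.36; 1 0 0 0 0"
}}

```text
time_s: 3.6
tool_pos: [0.5009, 0.0069, 0.3014]
tcp_rot: [180.0, -0.0, 88.0]
wrist_force: [0.1, -0.7, 0.6]
grip_width: 0.0857
```

```bash
cat >> h.py <<'E'
from scipy.spatial.transform import Rotation as Ro
def wcloud(d,o):
    c=optics.calibration('wrist'); K=np.array(c['mtx']); H=np.array(c['hand_eye'])
    v,u=np.mgrid[:d.shape[0],:d.shape[1]]
    x=(u-K[0,2])/K[0,0]; y=(v-K[1,2])/K[1,1]; r=np.hypot(x,y); s=np.where(r>1e-6,np.tan(np.minimum(r,1.5))/np.maximum(r,1e-9),1)
    p=np.stack([x*s*d,y*s*d,d],-1)
    p=p@H[:3,:3].T+H[:3,3]; R=Ro.from_euler('xyz',o['tcp_rot'],degrees=True).as_matrix()
    w=p@R.T+o['tool_pos']; w[d<=0]=np.nan; return w
def wsnap(f):
    o=env.get_obs(); im,d=snap('wrist',f); w=wcloud(d,o); np.save(f'pics/{f}c.npy',w); return im,d,w,o
def box(w,x0,x1,y0,y1,z0,z1):
    w=w.reshape(-1,3); m=(w[:,0]>x0)&(w[:,0]<x1)&(w[:,1]>y0)&(w[:,1]<y1)&(w[:,2]>z0)&(w[:,2]<z1); return w[m]
def circ(w,x,y,h,r=.04,dz=.007):
    p=box(w,x-r,x+r,y-r,y+r,h-dz,h+dz)
    if len(p)<10: return len(p)
    c,R=cv2.minEnclosingCircle(p[:,:2].astype(np.float32)); return len(p),p.mean(0).round(4),((p.max(0)+p.min(0))/2).round(4),np.round(c,4),round(R,4)
E
python3 - <<'E'
from h import *
im,d,w,o=wsnap('w1'); print(optics.calibration('wrist'),o['tool_pos'],o['tcp_rot'])
print(circ(w,.568,.006,.187));print(circ(w,.5656,-.075,.177));print(circ(w,.561,-.16,.197))
E
```

```text
{'mtx': array([[325.1922621 ,   0.        , 284.25677015],
       [  0.        , 325.1922621 , 214.25098849],
       [  0.        ,   0.        ,   1.        ]]), 'hand_eye': array([[-6.90386532e-04, -9.65933509e-01, -2.58789452e-01,
         6.46835615e-02],
       [ 9.99999235e-01, -9.32405865e-04,  8.12459949e-04,
         3.52660559e-04],
       [-1.02607909e-03, -2.58788693e-01,  9.65933414e-01,
        -1.42770945e-01],
       [ 0.00000000e+00,  0.00000000e+00,  0.00000000e+00,
         1.00000000e+00]])} [0.50088423 0.00687793 0.30143085] [ 1.79986389e+02 -2.80120940e-02  8.79917528e+01]
(1575, array([0.5689, 0.0094, 0.1868]), array([0.5698, 0.0088, 0.1846]), array([0.5699, 0.0084]), 0.0203)
(2396, array([ 0.5637, -0.0712,  0.1768]), array([ 0.5634, -0.0733,  0.1747]), array([ 0.5672, -0.0736]), 0.0294)
(48, array([ 0.569 , -0.1431,  0.1925]), array([ 0.5693, -0.1448,  0.1927]), array([ 0.5694, -0.1451]), 0.0097)
```

View pics/w1.png

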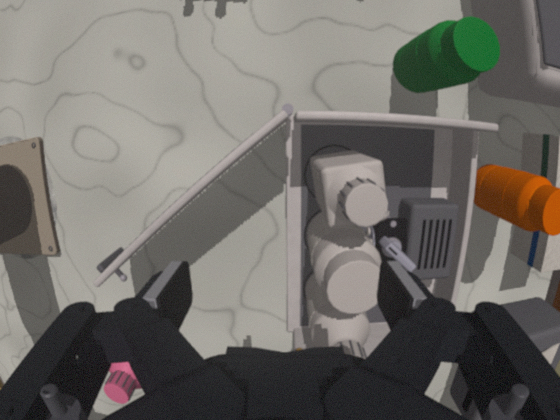

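```bash
python3 plan.py 1 .5693 0.0078 .30 88 4; python3 -c "
from plan import go
go(1,.5693,.0078,.157,88,n=9,start=(.5693,.0078,.3014,88))"
```

```text
d [ 0.0689  0.0019 -0.0014] dyaw 0.1 N 4
1 0.05 0.86 0.02 -0.00; 1 0.05 0.86 0.02 -0.00; 1 0.05 0.86 0.02 -0.00; 1 0.05 0.86 0.02 -0.00
d [ 0.      0.     -0.1444] dyaw 0 N 9
1 0.00 0.00 0.80 0.00; 1 0.00 0.00 0.80 0.00; 1 0.00 0.00 0.80 0.00; 1 0.00 0.00 0.80 0.00; 1 0.00 0.00 0.80 0.00; 1 0.00 0.00 0.80 0.00; 1 0.00 0.00 0.80 0.00; 1 0.00 0.00 0.80 0.00; 1 0.00 0.00 0.80 0.00
```

Request:
{"name": "servo_tool", "arguments": {
  "moves": "1 0.05 0.86 0 0; 1 0.05 0.86 0 0; 1 0.05 0.86 0 0; 1 0.05 0.86 0 0; 1 0 0 0.9 0; 1 0 0 0.9 0; 1 0 0 0.9 0; 1 0 0 0.9 0; 1 0 0 0.9 0; 1 0 0 0.9 0; 1 0 0 0.9 0; 1 0 0 0.9 0",
  "squeeze": 40
}}

```text
time_s: 4.85
tool_pos: [0.5689, 0.0055, 0.1568]
tcp_rot: [-180.0, 0.0, 87.7]
wrist_force: [0.6, 0.2, 0.3]
grip_width: 0.0855
```

Request:
{"name": "servo_tool", "arguments": {
  "moves": "1 0 0 0 0; -1 0 0 0 0; -1 0 0 0 0; -1 0 0 0 0; -1 0 0 0 0; -1 0 0 0 0; -1 0 0 0 0"
}}

```text
time_s: 5.55
tool_pos: [0.5701, 0.006, 0.1588]
tcp_rot: [179.9, 0.0, 87.8]
wrist_force: [-1.2, 0.3, 6.4]
grip_width: 0.0366
```

Request:
{"name": "servo_tool", "arguments": {
  "moves": "-1 0 0 -0.3 0; -1 0 0 -0.7 0; -1 0 0 -0.9 0; -1 0 0 -0.9 0; -1 0 0 -0.9 0; -1 0 0 -0.9 0; -1 0 0 -0.9 0; -1 0 0 -0.9 0; -1 0 0 -0.5 0; -1 0.4 0 0 0; -1 0.8 0 0 0; -1 0.8 0 0 0"
}}

```text
time_s: 6.75
tool_pos: [0.5701, 0.0476, 0.2939]
tcp_rot: [-179.9, -0.0, 87.7]
wrist_force: [0.5, -0.1, -3.3]
grip_width: 0.0371
```

```bash
python3 plan.py -1 .575 0.25 .294 88 13
```

```text
d [4.900e-03 2.024e-01 1.000e-04] dyaw 0.25 N 13
-1 0.78 -0.01 -0.00 -0.00; -1 0.78 -0.01 -0.00 -0.00; -1 0.78 -0.01 -0.00 -0.00; -1 0.78 -0.01 -0.00 -0.00; -1 0.78 -0.01 -0.00 -0.00; -1 0.78 -0.01 -0.00 -0.00; -1 0.78 -0.01 -0.00 -0.00; -1 0.78 -0.01 -0.00 -0.00; -1 0.78 -0.01 -0.00 -0.00; -1 0.78 -0.01 -0.00 -0.00; -1 0.78 -0.01 -0.00 -0.00; -1 0.78 -0.01 -0.00 -0.00
-1 0.78 -0.01 -0.00 -0.00
```

Request:
{"name": "servo_tool", "arguments": {
  "moves": "-1 0.85 0 0 0; -1 0.85 0 0 0; -1 0.85 0 0 0; -1 0.85 0 0 0; -1 0.85 0 0 0; -1 0.85 0 0 0; -1 0.85 0 0 0; -1 0.85 0 0 0; -1 0.85 0 0 0; -1 0.85 0 0 0; -1 0.85 0 0 0; -1 0.6 0 0 0"
}}

```text
time_s: 7.95
tool_pos: [0.5788, 0.2467, 0.2952]
tcp_rot: [-180.0, -0.0, 87.8]
wrist_force: [-0.6, -1.2, -4.2]
grip_width: 0.0366
```

Request:
{"name": "servo_tool", "arguments": {
  "moves": "-1 0 0 0.5 0; -1 0 0 0.9 0; -1 0 0 0.9 0; -1 0 0 0.9 0; -1 0 0 0.9 0; -1 0 0 0.9 0; -1 0 0 0.8 0; -1 0 0 0.5 0; -1 0 0 0.4 0; -1 0 0 0.3 0; -1 0 0 0.2 0; -1 0 0 0 0"
}}

```text
time_s: 9.15
tool_pos: [0.5787, 0.2449, 0.1511]
tcp_rot: [-180.0, 0.0, 87.8]
wrist_force: [0.5, -1.1, -3.0]
grip_width: 0.0368
```

Request:
{"name": "servo_tool", "arguments": {
  "moves": "-1 0 0 0.1 0; -1 0 0 0.1 0; -1 0 0 0 0"
}}

```text
time_s: 9.45
tool_pos: [0.5787, 0.245, 0.1474]
tcp_rot: [180.0, -0.0, 87.8]
wrist_force: [-0.2, 0.0, -3.7]
grip_width: 0.0369
```

Request:
{"name": "servo_tool", "arguments": {
  "moves": "-1 0 0 0.07 0; -1 0 0 0.05 0; -1 0 0 0 0"
}}

```text
time_s: 9.75
tool_pos: [0.5791, 0.2453, 0.1469]
tcp_rot: [179.9, -0.0, 87.8]
wrist_force: [-2.8, -0.6, 4.7]
grip_width: 0.0367
```

Contact. Release, rise, and go above the jar.

Request:
{"name": "servo_tool", "arguments": {
  "moves": "1 0 0 0 0; 1 0 0 0 0; 1 0 0 0 0; 1 0 0 0 0; 1 0 0 -0.5 0; 1 0 0 -1 0; 1 0 0 -1 0; 1 0 0 -1 0; 1 0 0 -1 0; 1 0 0 -1 0; 1 -0.5 0 -1 0; 1 -0.9 0 -1 0"
}}

```text
time_s: 10.95
tool_pos: [0.5777, 0.2175, 0.2965]
tcp_rot: [179.9, -0.0, 87.9]
wrist_force: [0.8, 0.3, -0.6]
grip_width: 0.0855
```

```bash
python3 plan.py 1 .566 -0.074 .29 88 17
```

```text
d [-0.0117 -0.2915 -0.0065] dyaw 0.15 N 17
1 -0.86 -0.00 0.02 -0.00; 1 -0.86 -0.00 0.02 -0.00; 1 -0.86 -0.00 0.02 -0.00; 1 -0.86 -0.00 0.02 -0.00; 1 -0.86 -0.00 0.02 -0.00; 1 -0.86 -0.00 0.02 -0.00; 1 -0.86 -0.00 0.02 -0.00; 1 -0.86 -0.00 0.02 -0.00; 1 -0.86 -0.00 0.02 -0.00; 1 -0.86 -0.00 0.02 -0.00; 1 -0.86 -0.00 0.02 -0.00; 1 -0.86 -0.00 0.02 -0.00
1 -0.86 -0.00 0.02 -0.00; 1 -0.86 -0.00 0.02 -0.00; 1 -0.86 -0.00 0.02 -0.00; 1 -0.86 -0.00 0.02 -0.00; 1 -0.86 -0.00 0.02 -0.00
```

Request:
{"name": "servo_tool", "arguments": {
  "moves": "1 -0.9 0 0 0; 1 -0.9 0 0 0; 1 -0.9 0 0 0; 1 -0.9 0 0 0; 1 -0.9 0 0 0; 1 -0.9 0 0 0; 1 -0.9 0 0 0; 1 -0.9 0 0 0; 1 -0.9 0 0 0; 1 -0.9 0 0 0; 1 -0.9 0 0 0; 1 -0.9 0 0 0"
}}

```text
time_s: 12.15
tool_pos: [0.5683, -0.0004, 0.2938]
tcp_rot: [-179.9, -0.0, 87.7]
wrist_force: [0.2, 1.1, 0.3]
grip_width: 0.0855
```

```bash
python3 - <<'E'
from h import *
im,d,w,o=wsnap('w2'); print(o['tool_pos'],o['tcp_rot'])
print(circ(w,.5656,-.075,.177));print(circ(w,.561,-.16,.197))
im,d=snap('top','top1'); w=cloud('top',d)
print(circ(w,.5656,-.075,.177));print(circ(w,.561,-.16,.197));print(circ(w,.579,.245,.175))
E
python3 plan.py 1 .566 -0.074 .29 88
```

```text
[ 5.68273764e-01 -4.35968146e-04  2.93752806e-01] [-1.79885016e+02 -9.72016499e-03  8.77259460e+01]
(2935, array([ 0.5666, -0.0712,  0.1768]), array([ 0.5667, -0.0731,  0.1748]), array([ 0.5666, -0.0733]), 0.0296)
0
(141, array([ 0.5647, -0.0864,  0.1764]), array([ 0.5652, -0.0883,  0.1771]), array([ 0.5652, -0.077 ]), 0.0286)
(119, array([ 0.5612, -0.1617,  0.1965]), array([ 0.5608, -0.1605,  0.1968]), array([ 0.5612, -0.1608]), 0.02)
(111, array([0.5773, 0.2457, 0.174 ]), array([0.5783, 0.2452, 0.1743]), array([0.578 , 0.2462]), 0.0201)
d [-0.0024 -0.0727 -0.0038] dyaw 0.42 N 4
1 -0.91 0.01 0.05 -0.02; 1 -0.91 0.01 0.05 -0.02; 1 -0.91 0.00 0.05 -0.02; 1 -0.91 0.00 0.05 -0.02
```

View pics/w2.png

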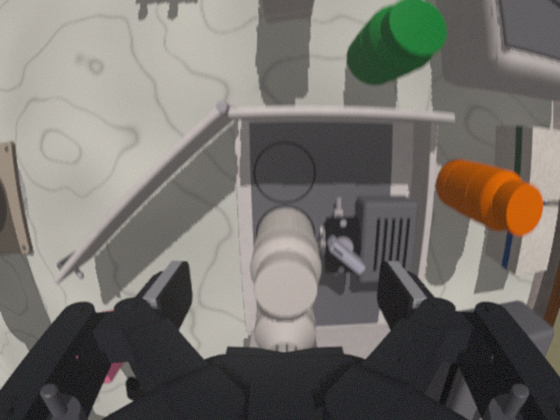

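Request:
{"name": "servo_tool", "arguments": {
  "moves": "1 -0.91 0 0 0; 1 -0.91 0 0 0; 1 -0.91 0 0 0; 1 -0.91 0 0 0; 1 0 0 0.92 0; 1 0 0 0.92 0; 1 0 0 0.92 0; 1 0 0 0.92 0; 1 0 0 0.92 0; 1 0 0 0.92 0; 1 0 0 0.92 0; 1 0 0 0.92 0"
}}

```text
time_s: 13.45
tool_pos: [0.5657, -0.0712, 0.1463]
tcp_rot: [-179.9, -0.0, 87.8]
wrist_force: [0.0, 0.7, -0.9]
grip_width: 0.0852
```

Request:
{"name": "servo_tool", "arguments": {
  "moves": "1 0 0 0 0; -1 0 0 0 0; -1 0 0 0 0; -1 0 0 0 0; -1 0 0 0 0; -1 0 0 0 0"
}}

```text
time_s: 14.05
tool_pos: [0.5671, -0.0718, 0.1491]
tcp_rot: [179.9, 0.0, 87.8]
wrist_force: [-0.3, 0.1, 4.9]
grip_width: 0.0568
```

```bash
python3 - <<'E'
from h import *
w=np.load('pics/w2c.npy'); im=cv2.imread('pics/w2.png')
for u,v in((256,172),(314,172),(285,143),(285,201),(306,151)): print(w[v,u].round(4))
E
```

```text
[0.5317 0.0097 0.0124]
[0.6078 0.0067 0.013 ]
[0.5713 0.0462 0.0147]
[ 0.5682 -0.0305  0.0148]
[0.598  0.0349 0.0155]
```

Request:
{"name": "servo_tool", "arguments": {
  "moves": "-1 0 0 -0.3 0; -1 0 0 -0.7 0; -1 0 0 -0.9 0; -1 0 0 -0.9 0; -1 0 0 -0.9 0; -1 0 0 -0.9 0; -1 0 0 -0.9 0; -1 0 0 -0.9 0; -1 0 0 -0.5 0; -1 0.4 0 0 0; -1 0.8 0 0 0; -1 0.9 0 0 0"
}}

```text
time_s: 15.25
tool_pos: [0.5671, -0.0282, 0.2843]
tcp_rot: [-179.9, -0.1, 87.7]
wrist_force: [0.2, 0.3, -3.0]
grip_width: 0.0568
```

Request:
{"name": "servo_tool", "arguments": {
  "moves": "-1 0.9 -0.35 0 0; -1 0.9 -0.35 0 0; -1 0.9 -0.35 0 0; -1 0.9 -0.35 0 0; -1 0.9 -0.35 0 0; -1 0.9 -0.35 0 0; -1 0.9 -0.35 0 0; -1 0.9 -0.35 0 0; -1 0.9 -0.35 0 0; -1 0.9 -0.35 0 0; -1 0.9 -0.35 0 0; -1 0.9 -0.35 0 0"
}}

```text
time_s: 16.45
tool_pos: [0.4905, 0.1912, 0.284]
tcp_rot: [-179.8, 0.0, 87.8]
wrist_force: [0.4, 0.1, -2.9]
grip_width: 0.0568
```

Request:
{"name": "servo_tool", "arguments": {
  "moves": "-1 0.05 0 0.5 0; -1 0 0 0.9 0; -1 0 0 0.9 0; -1 0 0 0.9 0; -1 0 0 0.9 0; -1 0 0 0.9 0; -1 0 0 0.8 0; -1 0 0 0.5 0; -1 0 0 0.4 0; -1 0 0 0.3 0; -1 0 0 0.15 0; -1 0 0 0.1 0"
}}

```text
time_s: 17.65
tool_pos: [0.4928, 0.1906, 0.1408]
tcp_rot: [180.0, -0.0, 87.8]
wrist_force: [-0.3, 0.2, -3.6]
grip_width: 0.0566
```

Request:
{"name": "servo_tool", "arguments": {
  "moves": "-1 0 0 0.05 0; -1 0 0 0.05 0; -1 0 0 0 0"
}}

```text
time_s: 17.95
tool_pos: [0.4928, 0.1905, 0.139]
tcp_rot: [180.0, -0.0, 87.8]
wrist_force: [0.3, -0.2, -3.0]
grip_width: 0.0569
```

Request:
{"name": "servo_tool", "arguments": {
  "moves": "-1 0 0 0.1 0; -1 0 0 0.05 0; -1 0 0 0 0"
}}

```text
time_s: 18.25
tool_pos: [0.4931, 0.1908, 0.1371]
tcp_rot: [179.9, -0.0, 87.8]
wrist_force: [-2.5, -0.2, 4.6]
grip_width: 0.0567
```

Request:
{"name": "servo_tool", "arguments": {
  "moves": "1 0 0 0 0; 1 0 0 0 0; 1 0 0 0 0; 1 0 0 0 0; 1 0 0 -0.5 0; 1 0 0 -1 0; 1 0 0 -1 0; 1 0 0 -1 0; 1 0 0 -1 0; 1 0 0 -1 0; 1 -0.5 0 -1 0; 1 -0.9 0.2 -1 0"
}}

```text
time_s: 19.45
tool_pos: [0.4952, 0.1628, 0.2874]
tcp_rot: [180.0, -0.0, 87.9]
wrist_force: [0.7, 0.0, 0.8]
grip_width: 0.0853
```

Request:
{"name": "servo_tool", "arguments": {
  "moves": "1 -0.9 0.2 0 0; 1 -0.9 0.2 0 0; 1 -0.9 0.2 0 0; 1 -0.9 0.2 0 0; 1 -0.9 0.2 0 0; 1 -0.9 0.2 0 0; 1 -0.9 0.2 0 0; 1 -0.9 0.2 0 0; 1 -0.9 0.2 0 0; 1 -0.9 0.2 0 0; 1 -0.9 0.2 0 0; 1 -0.9 0.2 0 0"
}}

```text
time_s: 20.65
tool_pos: [0.5351, -0.0561, 0.2865]
tcp_rot: [180.0, 0.0, 87.8]
wrist_force: [0.5, 0.4, -1.0]
grip_width: 0.0851
```

```bash
python3 - <<'E'
from h import *
im,d,w,o=wsnap('w3'); print(o['tool_pos'],o['tcp_rot'])
print(circ(w,.561,-.16,.197))
im,d=snap('top','top2'); w=cloud('top',d)
print(circ(w,.561,-.16,.197));print(circ(w,.579,.245,.175));print(circ(w,.493,.19,.165))
E
python3 plan.py 1 .562 -0.1605 .29 88 8
```

```text
[ 0.53510584 -0.05611512  0.28649073] [1.79959575e+02 6.23343228e-03 8.77585804e+01]
(1308, array([ 0.562 , -0.1572,  0.1964]), array([ 0.5627, -0.1588,  0.1945]), array([ 0.5627, -0.1591]), 0.0204)
(97, array([ 0.5602, -0.1643,  0.1968]), array([ 0.5608, -0.1636,  0.1971]), array([ 0.5608, -0.162 ]), 0.0191)
(111, array([0.5777, 0.2456, 0.1739]), array([0.5778, 0.2451, 0.1742]), array([0.5782, 0.2457]), 0.0201)
(264, array([0.4913, 0.1869, 0.1644]), array([0.4918, 0.1872, 0.1649]), array([0.4924, 0.1867]), 0.0293)
d [ 0.0265 -0.1034  0.0036] dyaw 0.38 N 8
1 -0.64 0.19 -0.02 -0.01; 1 -0.64 0.19 -0.02 -0.01; 1 -0.64 0.19 -0.02 -0.01; 1 -0.64 0.19 -0.02 -0.01; 1 -0.64 0.19 -0.02 -0.01; 1 -0.64 0.19 -0.02 -0.01; 1 -0.64 0.19 -0.02 -0.01; 1 -0.64 0.19 -0.02 -0.01
```

Request:
{"name": "servo_tool", "arguments": {
  "moves": "1 -0.87 0.25 0 0; 1 -0.87 0.25 0 0; 1 -0.87 0.25 0 0; 1 -0.87 0.25 0 0; 1 -0.87 0.25 0 0; 1 -0.85 0.25 0 0; 1 0 0 1 0; 1 0 0 1 0; 1 0 0 1 0; 1 0 0 1 0; 1 0 0 1 0; 1 0 0 0.95 0"
}}

```text
time_s: 21.95
tool_pos: [0.561, -0.1613, 0.1657]
tcp_rot: [-180.0, -0.0, 87.7]
wrist_force: [0.3, -1.0, -0.0]
grip_width: 0.0854
```

Request:
{"name": "servo_tool", "arguments": {
  "moves": "1 0 0 0 0; -1 0 0 0 0; -1 0 0 0 0; -1 0 0 0 0; -1 0 0 0 0; -1 0 0 0 0; -1 0 0 0 0"
}}

```text
time_s: 22.65
tool_pos: [0.5621, -0.1609, 0.1683]
tcp_rot: [179.8, 0.1, 87.8]
wrist_force: [0.7, -0.1, 5.9]
grip_width: 0.0368
```

Request:
{"name": "servo_tool", "arguments": {
  "moves": "-1 0 0 -0.3 0; -1 0 0 -0.7 0; -1 0 0 -0.9 0; -1 0 0 -0.9 0; -1 0 0 -0.9 0; -1 0 0 -0.9 0; -1 0 0 -0.9 0; -1 0 0 -0.9 0; -1 0 0 -0.5 0; -1 0.45 -0.27 0 0; -1 0.9 -0.54 0 0; -1 0.9 -0.54 0 0"
}}

```text
time_s: 23.85
tool_pos: [0.534, -0.113, 0.3032]
tcp_rot: [-179.8, -0.1, 87.7]
wrist_force: [-0.6, -0.2, -5.6]
grip_width: 0.0366
```

Request:
{"name": "servo_tool", "arguments": {
  "moves": "-1 0.9 -0.54 0 0; -1 0.9 -0.54 0 0; -1 0.9 -0.54 0 0; -1 0.9 -0.54 0 0; -1 0.9 -0.54 0 0; -1 0.9 -0.54 0 0; -1 0.9 -0.54 0 0; -1 0.9 -0.54 0 0; -1 0.9 -0.54 0 0; -1 0.9 -0.54 0 0; -1 0.9 -0.54 0 0; -1 0.9 -0.54 0 0"
}}

```text
time_s: 25.05
tool_pos: [0.4132, 0.1078, 0.3048]
tcp_rot: [180.0, -0.0, 87.8]
wrist_force: [0.0, 0.2, -4.3]
grip_width: 0.0365
```

```bash
python3 plan.py -1 .38 0.17 .304 88
```

```text
d [-0.0332  0.0622 -0.0008] dyaw 0.21 N 4
-1 0.76 -0.45 0.01 -0.01; -1 0.76 -0.44 0.01 -0.01; -1 0.76 -0.44 0.01 -0.01; -1 0.76 -0.44 0.01 -0.01
```

Release height: 0.168−0.012 ≈ 0.156.

Request:
{"name": "servo_tool", "arguments": {
  "moves": "-1 0.76 -0.45 0 0; -1 0.76 -0.45 0 0; -1 0.76 -0.45 0 0; -1 0.76 -0.45 0 0; -1 0 0 0.7 0; -1 0 0 1 0; -1 0 0 1 0; -1 0 0 1 0; -1 0 0 1 0; -1 0 0 1 0; -1 0 0 0.6 0; -1 0 0 0.4 0"
}}

```text
time_s: 26.25
tool_pos: [0.3799, 0.1684, 0.1694]
tcp_rot: [-179.9, 0.0, 87.8]
wrist_force: [0.1, -0.0, -4.7]
grip_width: 0.0365
```

Request:
{"name": "servo_tool", "arguments": {
  "moves": "-1 0 0 0.25 0; -1 0 0 0.15 0; -1 0 0 0.1 0; -1 0 0 0 0"
}}

```text
time_s: 26.65
tool_pos: [0.3814, 0.1687, 0.161]
tcp_rot: [180.0, -0.0, 87.8]
wrist_force: [0.4, 1.0, -4.5]
grip_width: 0.0369
```

Request:
{"name": "servo_tool", "arguments": {
  "moves": "-1 0 0 0.1 0; -1 0 0 0.1 0; -1 0 0 0.08 0; -1 0 0 0 0"
}}

```text
time_s: 27.05
tool_pos: [0.3815, 0.1689, 0.1563]
tcp_rot: [179.9, -0.0, 87.8]
wrist_force: [-2.4, 0.3, 3.5]
grip_width: 0.0371
```

Request:
{"name": "servo_tool", "arguments": {
  "moves": "1 0 0 0 0; 1 0 0 0 0; 1 0 0 0 0; 1 0 0 0 0; 1 0 0 -0.5 0; 1 0 0 -1 0; 1 0 0 -1 0; 1 0 0 -1 0; 1 0 0 -1 -1; 1 0 0 -1 -1; 1 0 0 -1 -1; 1 0 0 -0.8 -1"
}}

```text
time_s: 28.25
tool_pos: [0.3814, 0.1688, 0.3032]
tcp_rot: [179.9, 0.0, 108.0]
wrist_force: [0.2, -0.7, -0.3]
grip_width: 0.0855
```

Request:
{"name": "servo_tool", "arguments": {
  "moves": "1 0 0 0 -1; 1 0 0 0 -1; 1 0 0 0 -1; 1 0 0 0 -1; 1 0 0 0 -1; 1 0 0 0 -1; 1 0 0 0 -1; 1 0 0 0 -1; 1 0 0 0 -1; 1 0 0 0 -1; 1 0 0 0 -1; 1 0 0 0 -1"
}}

```text
time_s: 29.45
tool_pos: [0.3811, 0.1687, 0.3019]
tcp_rot: [180.0, 0.0, 168.0]
wrist_force: [-0.7, -0.5, 0.1]
grip_width: 0.0851
```

Request:
{"name": "servo_tool", "arguments": {
  "moves": "1 0 0 0 -1; 1 0 0 0 -1; 1 0 0 0 -1; 1 0 0 0 -1; 1 0 0 0 -1; 1 0 0 0 -1; 1 0 0 0 -1; 1 0 0 0 -1; 1 0 0 0 -1; 1 0 0 0 -1; 1 0 0 0 -1; 1 0 0 0 -1"
}}

```text
time_s: 30.65
tool_pos: [0.3811, 0.1687, 0.3019]
tcp_rot: [-180.0, 0.0, -132.0]
wrist_force: [0.2, 0.4, 0.1]
grip_width: 0.0855
```

```bash
python3 - <<'E'
from h import *
o=env.get_obs(); print(o['tool_pos'],o['tcp_rot'],o['qpos'])
im,d=snap('top','top3'); w=cloud('top',d)
print(circ(w,.3815,.169,.185));print(circ(w,.579,.245,.175));print(circ(w,.493,.19,.165))
p=box(w,.6,.67,-.12,-.04,.097,.13); print('knob',len(p),p.mean(0))
u,s,v=np.linalg.svd((p-p.mean(0))[:,:2],full_matrices=False); print(np.degrees(np.arctan2(v[0,1],v[0,0])),np.ptp((p-p.mean(0))[:,:2]@v.T,axis=0),np.median(p[:,2]))
E
python3 plan.py 1 .55 -0.079 .28 -43
```

```text
[0.38105147 0.16867393 0.30188192] [-1.79975095e+02  3.57108162e-02 -1.32030905e+02] [ 1.49736220e+01 -7.61488560e+00 -1.84276989e+01  7.91436727e+01
 -1.44140050e-03 -3.29954660e+01]
(28, array([0.3767, 0.1555, 0.1833]), array([0.3783, 0.1564, 0.1833]), array([0.3783, 0.1578]), 0.0143)
(112, array([0.5776, 0.2454, 0.1742]), array([0.5776, 0.2448, 0.1746]), array([0.5776, 0.2452]), 0.0188)
(174, array([0.4953, 0.1803, 0.1644]), array([0.4917, 0.1829, 0.1643]), array([0.4918, 0.186 ]), 0.0289)
knob 55 [ 0.63448136 -0.07901768  0.10523755]
137.01902853499854 [0.04999023 0.0122315 ] 0.10571447221279258
d [ 0.1689 -0.2477 -0.0219] dyaw 88.9 N 18
1 0.20 -0.81 0.06 -0.99; 1 0.27 -0.79 0.06 -0.99; 1 0.33 -0.76 0.06 -0.99; 1 0.40 -0.73 0.06 -0.99; 1 0.46 -0.69 0.06 -0.99; 1 0.52 -0.65 0.06 -0.99; 1 0.57 -0.60 0.06 -0.99; 1 0.62 -0.55 0.06 -0.99; 1 0.67 -0.50 0.06 -0.99; 1 0.71 -0.44 0.06 -0.99; 1 0.74 -0.38 0.06 -0.99; 1 0.77 -0.31 0.06 -0.99
1 0.80 -0.24 0.06 -0.99; 1 0.81 -0.17 0.06 -0.99; 1 0.83 -0.10 0.06 -0.99; 1 0.83 -0.03 0.06 -0.99; 1 0.83 0.04 0.06 -0.99; 1 0.83 0.11 0.06 -0.99
```

View pics/top3.png

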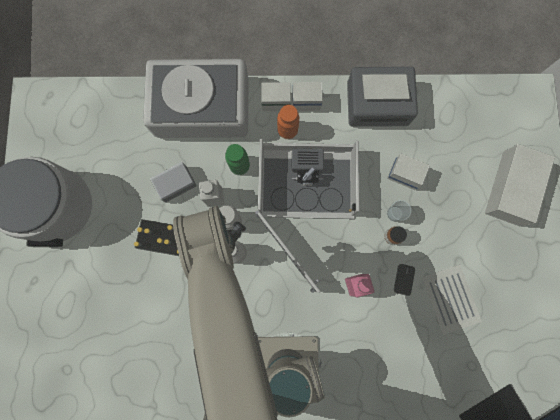

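Request:
{"name": "servo_tool", "arguments": {
  "moves": "1 0.20 -0.81 0 -1; 1 0.27 -0.79 0 -1; 1 0.33 -0.76 0 -1; 1 0.40 -0.73 0 -1; 1 0.46 -0.69 0 -1; 1 0.52 -0.65 0 -1; 1 0.57 -0.60 0 -1; 1 0.62 -0.55 0 -1; 1 0.67 -0.50 0 -1; 1 0.71 -0.44 0 -1; 1 0.74 -0.38 0 -1; 1 0.77 -0.31 0 -1"
}}

```text
time_s: 31.9
tool_pos: [0.4939, 0.0031, 0.3017]
tcp_rot: [-180.0, -0.0, -72.1]
wrist_force: [-0.2, 0.3, -0.0]
grip_width: 0.0854
```

Request:
{"name": "servo_tool", "arguments": {
  "moves": "1 0.80 -0.24 0 -1; 1 0.81 -0.17 0 -1; 1 0.83 -0.10 0 -1; 1 0.83 -0.03 0 -1; 1 0.83 0.04 0 -1; 1 0.83 0.11 0 -0.8; 1 0 0 0.5 0; 1 0 0 1 0; 1 0 0 1 0; 1 0 0 0.5 0; 1 0 0 0 0"
}}

```text
time_s: 33.0
tool_pos: [0.5487, -0.0775, 0.2391]
tcp_rot: [179.9, 0.2, -43.3]
wrist_force: [0.5, -0.3, -0.4]
grip_width: 0.0856
```

```bash
python3 - <<'E'
from h import *
im,d,w,o=wsnap('w4'); print(o['tool_pos'],o['tcp_rot'],o['qpos'])
p=box(w,.6,.67,-.12,-.04,.1,.115); print('knob',len(p),p.mean(0))
if len(p)>5:
    c,sz,a=cv2.minAreaRect(p[:,:2].astype(np.float32)); print(c,sz,a)
    u,s,v=np.linalg.svd((p-p.mean(0))[:,:2],full_matrices=False); print(np.degrees(np.arctan2(v[0,1],v[0,0])),np.ptp((p-p.mean(0))[:,:2]@v.T,axis=0),np.median(p[:,2]))
E
```

```text
[ 0.54867566 -0.0774745   0.23907542] [179.88884569   0.22437532 -43.2911057 ] [-1.47267417e+01  8.60098658e+00 -9.58544112e+00  7.20637846e+01
  9.65901121e-03 -1.51435875e+02]
knob 800 [ 0.63618152 -0.07813729  0.10582051]
(0.6364207863807678, -0.07761343568563461) (0.01293977815657854, 0.05000969022512436) 47.033626556396484
137.71315103164378 [0.05008245 0.01298338] 0.10603997432563014
```

View pics/w4.png

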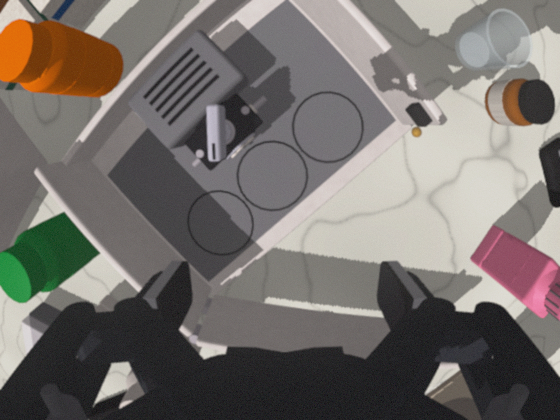

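```bash
python3 plan.py 1 .6358 -0.078 .239 -42.7 6;
```

```text
d [ 0.0862 -0.0003 -0.0015] dyaw 0.57 N 6
1 0.52 -0.49 0.01 -0.02; 1 0.53 -0.49 0.01 -0.02; 1 0.53 -0.49 0.01 -0.02; 1 0.53 -0.49 0.01 -0.02; 1 0.53 -0.49 0.01 -0.02; 1 0.53 -0.49 0.01 -0.02
```

Request:
{"name": "servo_tool", "arguments": {
  "moves": "1 0.53 -0.49 0 -0.02; 1 0.53 -0.49 0 -0.02; 1 0.53 -0.49 0 -0.02; 1 0.53 -0.49 0 -0.02; 1 0.53 -0.49 0 -0.02; 1 0.53 -0.49 0 -0.02; 1 0 0 0.5 0; 1 0 0 1 0; 1 0 0 1 0; 1 0 0 1 0; 1 0 0 1 0; 1 0 0 0 0"
}}

```text
time_s: 34.25
tool_pos: [0.6338, -0.078, 0.1478]
tcp_rot: [179.8, 0.3, -42.7]
wrist_force: [-0.7, 0.4, 0.1]
grip_width: 0.0855
```

```bash
python3 - <<'E'
from h import *
im,d,w,o=wsnap('w5'); print(o['tool_pos'],o['tcp_rot'],o['qpos'])
p=box(w,.6,.67,-.12,-.04,.1,.115); print('knob',len(p),p.mean(0))
c,sz,a=cv2.minAreaRect(p[:,:2].astype(np.float32)); print(c,sz,a)
E
```

```text
[ 0.63382449 -0.0779839   0.14781414] [179.80216204   0.33913219 -42.66281028] [-1.28098278e+01  2.04319627e+01 -5.60996777e+00  6.43506792e+01
 -2.77567912e-03 -1.50147593e+02]
knob 1536 [ 0.63764601 -0.07882504  0.10577312]
(0.636666476726532, -0.07769627124071121) (0.012024887837469578, 0.04929827153682709) 47.4227180480957
```

View pics/w5.png

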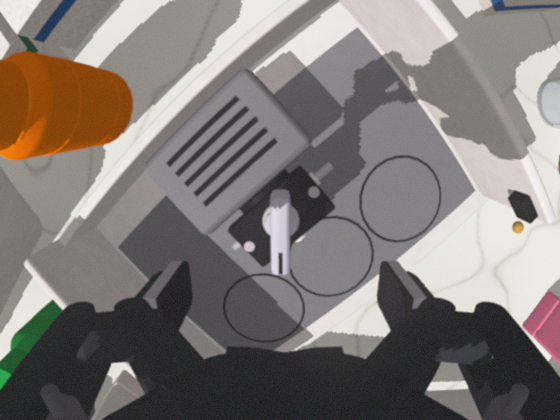

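Request:
{"name": "servo_tool", "arguments": {
  "moves": "1 0.09 -0.08 0 0; 1 0 0 0.7 0; 1 0 0 0.9 0; 1 0 0 0.9 0; 1 0 0 0.6 0; 1 0 0 0.25 0; 1 0 0 0 0; -1 0 0 0 0; -1 0 0 0 0; -1 0 0 0 0; -1 0 0 0 0; -1 0 0 0 0",
  "squeeze": 30
}}

```text
time_s: 35.5
tool_pos: [0.6395, -0.079, 0.0845]
tcp_rot: [180.0, -0.0, -42.6]
wrist_force: [-6.2, -6.9, 5.0]
grip_width: 0.0121
```

Request:
{"name": "servo_tool", "arguments": {
  "moves": "-1 0 0 0 0; -1 0 0 0 0; -1 0 0 0 0; -1 0 0 0 0"
}}

```text
time_s: 35.9
tool_pos: [0.6392, -0.0794, 0.0845]
tcp_rot: [179.9, -0.0, -42.7]
wrist_force: [-3.4, -2.8, 5.8]
grip_width: 0.0112
```

```bash
python3 - <<'E'
from h import *
print(env.get_obs())
E
```

```text
{'time_s': 35.9, 'qpos': array([-1.27900098e+01,  2.38023954e+01, -8.99684782e+00,  5.72137210e+01,
       -8.22638683e-02, -1.50129407e+02]), 'joint_vel': array([ 0.06212995, -0.1074862 ,  0.01749572,  0.10014288,  0.00632449,
       -0.00881072]), 'joint_torque': array([  2.35202327, -45.39299369,  25.85419536,  -1.11303885,
         1.12324063,   0.06430172]), 'tool_pos': array([ 0.6392286 , -0.07939961,  0.08451274]), 'tcp_rot': array([ 1.79922208e+02, -2.97289309e-02, -4.26605728e+01]), 'wrist_force': array([-3.36732618, -2.80300013,  5.8490407 ]), 'wrist_torque': array([-0.68083415,  0.77078849,  0.04223617]), 'grip_width': 0.011208229423882072}
```

Request:
{"name": "servo_tool", "arguments": {
  "moves": "-1 0 0 0 0.5; -1 0 0 0 1; -1 0 0 0 1; -1 0 0 0 1; -1 0 0 0 1; -1 0 0 0 1; -1 0 0 0 1; -1 0 0 0 1; -1 0 0 0 1; -1 0 0 0 0.5; -1 0 0 0 0"
}}

```text
time_s: 37.0
tool_pos: [0.6364, -0.0808, 0.0841]
tcp_rot: [179.6, -0.2, -87.8]
wrist_force: [-9.3, -6.7, 8.7]
grip_width: 0.0118
```

```bash
cat > st.py <<'E'
from h import *
o=env.get_obs(); R=Ro.from_euler('xyz',o['tcp_rot'],degrees=True).as_matrix()
print(o['time_s'],o['tool_pos'].round(4),o['tcp_rot'].round(2),'F',o['wrist_force'].round(2),'Ftool',(R.T@o['wrist_force']).round(2),'T',o['wrist_torque'].round(3),'q6',o['qpos'][5],'tq',o['joint_torque'].round(3),o['grip_width'])
E
python3 st.py
```

```text
37.0 [ 0.6364 -0.0808  0.0841] [179.63  -0.25 -87.77] F [-9.29 -6.72  8.72] Ftool [ 6.39  9.6  -8.63] T [-1.432  1.909 -0.06 ] q6 -105.08060540831866 tq [  5.066 -44.102  27.527  -2.814   2.436   0.122] 0.011807289337109929
```

Request:
{"name": "servo_tool", "arguments": {
  "moves": "-1 0.1 0.15 0 0; -1 0 0 0 0; -1 0 0 0 0"
}}

```text
time_s: 37.3
tool_pos: [0.6362, -0.0809, 0.0841]
tcp_rot: [180.0, -0.0, -87.7]
wrist_force: [-4.0, -2.4, 5.3]
grip_width: 0.0112
```

```bash
python3 st.py
```

```text
37.3 [ 0.6362 -0.0809  0.0841] [ 1.7995e+02 -1.0000e-02 -8.7650e+01] F [-3.96 -2.41  5.34] Ftool [ 2.25  4.06 -5.34] T [-0.459  0.794 -0.058] q6 -105.35554060326092 tq [  1.509 -45.592  26.275  -1.258   0.796  -0.055] 0.011214533358459015
```

Request:
{"name": "servo_tool", "arguments": {
  "moves": "-1 0.05 0.1 0.02 0.5; -1 0 0 0 1; -1 0 0 0 1; -1 0 0 0 1; -1 0 0 0 1; -1 0 0 0 1; -1 0 0 0 1; -1 0 0 0 1; -1 0 0 0 0.5; -1 0 0 0 0"
}}

```text
time_s: 38.3
tool_pos: [0.6335, -0.0802, 0.0838]
tcp_rot: [179.8, 0.1, -127.6]
wrist_force: [-5.8, 2.1, 8.4]
grip_width: 0.0112
```

```bash
python3 st.py
```

```text
38.3 [ 0.6335 -0.0802  0.0838] [ 1.7979e+02  5.0000e-02 -1.2761e+02] F [-5.77  2.1   8.45] Ftool [ 1.85  5.88 -8.42] T [ 0.298  1.223 -0.003] q6 -65.46476427235794 tq [ -0.664 -44.132  26.913  -2.255  -0.079   0.105] 0.011231914374514112
```

Request:
{"name": "servo_tool", "arguments": {
  "moves": "-1 0.05 0.1 0 0.5; -1 0 0 0 1; -1 0 0 0 1; -1 0 0 0 1; -1 0 0 0 1; -1 0 0 0 1; -1 0 0 0 1; -1 0 0 0 0.5; -1 0 0 0 0"
}}

```text
time_s: 39.2
tool_pos: [0.6319, -0.0782, 0.0835]
tcp_rot: [179.6, 0.0, -162.6]
wrist_force: [-3.5, 5.6, 5.3]
grip_width: 0.0115
```

```bash
python3 st.py
```

```text
39.2 [ 0.6319 -0.0782  0.0835] [ 1.7963e+02  4.0000e-02 -1.6255e+02] F [-3.48  5.64  5.28] Ftool [ 1.62  6.46 -5.24] T [ 1.003  0.729 -0.017] q6 -30.473256251368657 tq [ -3.074 -44.895  26.887  -1.839  -1.134   0.108] 0.01148625350374996
```

Request:
{"name": "servo_tool", "arguments": {
  "moves": "-1 -0.1 0.1 0 0.5; -1 0 0 0 1; -1 0 0 0 1; -1 0 0 0 1; -1 0 0 0 1; -1 0 0 0 0.5; -1 0 0 0 0"
}}

```text
time_s: 39.9
tool_pos: [0.6317, -0.0765, 0.0834]
tcp_rot: [179.8, -0.3, 172.7]
wrist_force: [-7.3, 2.4, 7.3]
grip_width: 0.0111
```

```bash
python3 st.py
```

```text
39.9 [ 0.6317 -0.0765  0.0834] [179.81  -0.28 172.66] F [-7.31  2.36  7.34] Ftool [ 7.59  1.43 -7.3 ] T [0.526 1.503 1.234] q6 -5.4547445425482834 tq [ -2.451 -44.185  27.691  -2.79   -0.237   1.359] 0.011095519413433274
```

```bash
python3 - <<'E'
from h import *
im,d,w,o=wsnap('w6')
cv2.imwrite('pics/w6c.png',cv2.resize(im[180:330,200:370],None,fx=4,fy=4))
E
```

```text
(no output)
```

View pics/w6c.png

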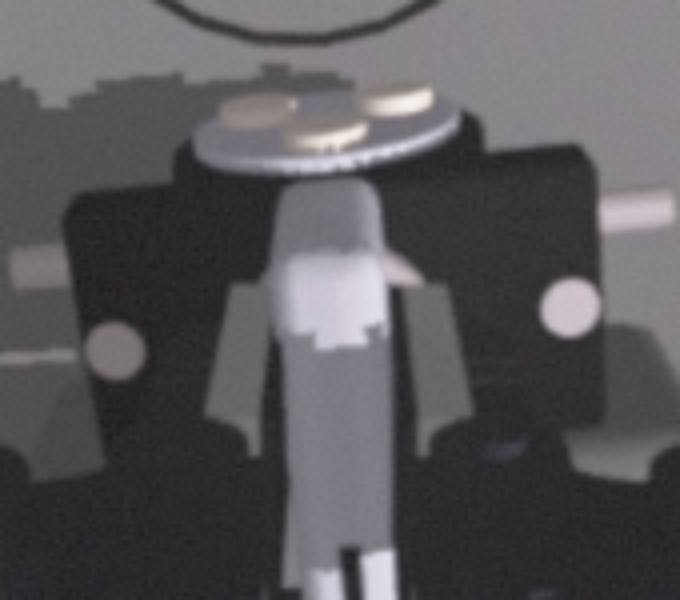

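Request:
{"name": "servo_tool", "arguments": {
  "moves": "-1 0 0 0 -0.4; -1 0 0 0 0"
}}

```text
time_s: 40.15
tool_pos: [0.6317, -0.0766, 0.0833]
tcp_rot: [179.8, -0.3, 174.7]
wrist_force: [-7.0, 1.9, 6.4]
grip_width: 0.0112
```

```bash
python3 st.py
```

```text
40.15 [ 0.6317 -0.0766  0.0833] [179.8   -0.27 174.66] F [-7.    1.94  6.42] Ftool [ 7.18  1.3  -6.38] T [0.486 1.428 0.889] q6 -7.462608371140288 tq [ -2.067 -44.225  27.694  -2.774  -0.236   0.78 ] 0.011232705645043393
```

Request:
{"name": "servo_tool", "arguments": {
  "moves": "-1 0 0 0 -0.7; -1 0 0 0 0"
}}

```text
time_s: 40.35
tool_pos: [0.6317, -0.0767, 0.0833]
tcp_rot: [179.8, -0.3, 178.0]
wrist_force: [-5.8, 2.4, 8.2]
grip_width: 0.0116
```

```bash
python3 st.py
```

```text
40.35 [ 0.6317 -0.0767  0.0833] [179.79  -0.25 178.03] F [-5.82  2.42  8.24] Ftool [ 5.93  2.25 -8.21] T [0.539 1.441 0.178] q6 -10.8442588053468 tq [-1.3600e+00 -4.4272e+01  2.7692e+01 -2.7220e+00 -2.4400e-01 -1.9000e-02] 0.011638488931795617
```

Request:
{"name": "servo_tool", "arguments": {
  "moves": "0.3 0 0 0 0; 0.6 0 0 0 0; 1 0 0 0 0; 1 0 0 0 0; 1 0 0 -0.5 0; 1 0 0 -0.9 0; 1 0 0 -0.9 0; 1 0 0 -0.9 0; 1 0 0 0 0; 1 0 0 0 0"
}}

```text
time_s: 41.35
tool_pos: [0.6343, -0.0792, 0.1484]
tcp_rot: [-180.0, 0.1, 177.9]
wrist_force: [-0.2, -0.4, -0.3]
grip_width: 0.0852
```

```bash
cat > knob.py <<'E'
from h import *
import sys
im,d,w,o=wsnap(sys.argv[1]); print(o['tool_pos'],o['tcp_rot'],o['qpos'][5])
p=box(w,.6,.67,-.12,-.04,.1,.115); 
c,sz,a=cv2.minAreaRect(p[:,:2].astype(np.float32)); print(len(p),c,sz,a,np.median(p[:,2]))
q=p-p.mean(0); u,s,v=np.linalg.svd(q[:,:2],full_matrices=False); print(np.degrees(np.arctan2(v[0,1],v[0,0])),p.mean(0))
for nm,(y0,y1) in dict(L=(.06,.11),R=(-.26,-.21)).items():
    q=box(w,.52,.74,y0,y1,.109,.121)
    if len(q)>50:
        k=np.polyfit(q[:,0],q[:,1],1); print(nm,len(q),np.degrees(np.arctan(k[0])))
E
python3 knob.py w7
```

```text
[ 0.63431643 -0.07918643  0.14838424] [-1.79985453e+02  9.49508104e-02  1.77856286e+02] -10.764752492121167
1472 (0.6360369324684143, -0.07740654051303864) (0.011776224710047245, 0.049395132809877396) 88.63339233398438 0.10492357161525293
-1.368914522443182 [ 0.63439225 -0.07723599  0.10480125]
L 3332 -1.5114852513378065
R 3068 -1.5066258193007047
```

View pics/w7.png

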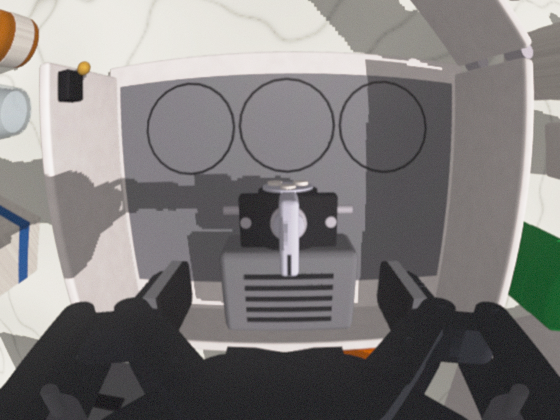

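Request:
{"name": "servo_tool", "arguments": {
  "moves": "1 0 0 0 1; 1 0 0 0 1; 1 0 0 0 1; 1 0 0 0 1; 1 0 0 0 1; 1 0 0 0 1; 1 0 0 0 1; 1 0 0 0 1; 1 0 0 0 1; 1 0 0 0 1; 1 0 0 0 1; 1 0 0 0 1"
}}

```text
time_s: 42.6
tool_pos: [0.6327, -0.0788, 0.1459]
tcp_rot: [-179.9, -0.1, 117.7]
wrist_force: [-0.5, 0.1, -0.3]
grip_width: 0.0852
```

Request:
{"name": "servo_tool", "arguments": {
  "moves": "1 0 0 0 1; 1 0 0 0 1; 1 0 0 0 1; 1 0 0 0 1; 1 0 0 0 1; 1 0 0 0 1; 1 0 0 0 1; 1 0 0 0 1; 1 0 0 0 1; 1 0 0 0 1; 1 0 0 0 1; 1 0 0 0 1"
}}

```text
time_s: 43.8
tool_pos: [0.6326, -0.0788, 0.1459]
tcp_rot: [-179.8, 0.1, 57.7]
wrist_force: [-1.1, 0.3, -0.8]
grip_width: 0.0857
```

Request:
{"name": "servo_tool", "arguments": {
  "moves": "1 0 0 0 1; 1 0 0 0 1; 1 0 0 0 1; 1 0 0 0 1; 1 0 0 0 1; 1 0 0 0 1; 1 0 0 0 1; 1 0 0 0 1; 1 0 0 0 1; 1 0 0 0 1; 1 0 0 0 1; 1 0 0 0 0.8"
}}

```text
time_s: 45.0
tool_pos: [0.6326, -0.0788, 0.1459]
tcp_rot: [-180.0, 0.2, -1.3]
wrist_force: [-0.5, 0.3, 0.3]
grip_width: 0.0855
```

```bash
python3 knob.py w8; python3 plan.py 1 .6362 -.0776 .081 -1.5
```

```text
[ 0.63264555 -0.07878733  0.14594492] [-1.79965101e+02  1.65617915e-01 -1.32581263e+00] 168.41995122166074
1536 (0.6368090510368347, -0.0774562656879425) (0.011943339370191097, 0.04913748800754547) 88.11662292480469 0.10481536086165119
178.47530871117576 [ 0.63842537 -0.077519    0.10467559]
L 2983 -1.5496588439573233
R 3173 -1.4780836563782616
d [ 0.0035  0.0012 -0.0649] dyaw -0.09 N 4
1 0.04 -0.02 0.81 0.00; 1 0.04 -0.02 0.81 0.00; 1 0.04 -0.02 0.81 0.00; 1 0.04 -0.02 0.81 0.00
```

Request:
{"name": "servo_tool", "arguments": {
  "moves": "1 0.19 -0.06 0 0; 1 0 0 0.7 0; 1 0 0 0.9 0; 1 0 0 0.9 0; 1 0 0 0.5 0; 1 0 0 0.15 0; 1 0 0 0 0; -1 0 0 0 0; -1 0 0 0 0; -1 0 0 0 0; -1 0 0 0 0; -1 0 0 0 0"
}}

```text
time_s: 46.25
tool_pos: [0.6378, -0.0775, 0.0851]
tcp_rot: [-179.9, -0.0, -1.1]
wrist_force: [0.6, 11.0, 3.8]
grip_width: 0.0122
```

Request:
{"name": "servo_tool", "arguments": {
  "moves": "-1 0 0 0 0; -1 0 0 0 0; -1 0 0 0 0; -1 0 0 0 0"
}}

```text
time_s: 46.65
tool_pos: [0.6378, -0.077, 0.0852]
tcp_rot: [-179.9, -0.0, -1.1]
wrist_force: [-1.1, 4.9, 5.1]
grip_width: 0.0112
```

```bash
python3 st.py
```

```text
46.65 [ 0.6378 -0.077   0.0852] [-1.799e+02 -4.000e-02 -1.110e+00] F [-1.08  4.9   5.1 ] Ftool [-1.17 -4.88 -5.09] T [ 1.125  0.087 -0.059] q6 168.41504719303768 tq [ -3.276 -45.579  25.458  -0.67   -1.41   -0.079] 0.011165507823601817
```

Request:
{"name": "servo_tool", "arguments": {
  "moves": "-1 -0.06 -0.06 0 -0.5; -1 0 0 0 -1; -1 0 0 0 -1; -1 0 0 0 -1; -1 0 0 0 -1; -1 0 0 0 -1; -1 0 0 0 -1; -1 0 0 0 -1; -1 0 0 0 -1; -1 0 0 0 -0.5; -1 0 0 0 0"
}}

```text
time_s: 47.75
tool_pos: [0.6374, -0.0756, 0.0856]
tcp_rot: [-180.0, -0.2, 44.0]
wrist_force: [0.8, 5.8, 4.8]
grip_width: 0.0114
```

```bash
python3 st.py
```

```text
47.75 [ 0.6374 -0.0756  0.0856] [-179.99   -0.18   43.96] F [0.77 5.8  4.79] Ftool [ 4.59 -3.64 -4.78] T [ 1.263 -0.025  0.069] q6 123.44318239685752 tq [ -3.836 -45.049  24.867  -0.424  -1.645  -0.096] 0.011417082888997999
```

Request:
{"name": "servo_tool", "arguments": {
  "moves": "-1 0.05 -0.05 0 -0.5; -1 0 0 0 -1; -1 0 0 0 -1; -1 0 0 0 -1; -1 0 0 0 -1; -1 0 0 0 -1; -1 0 0 0 -1; -1 0 0 0 -1; -1 0 0 0 -1; -1 0 0 0 -0.5; -1 0 0 0 0"
}}

```text
time_s: 48.85
tool_pos: [0.6361, -0.0748, 0.0858]
tcp_rot: [-180.0, -0.0, 88.9]
wrist_force: [-3.2, 3.8, 8.4]
grip_width: 0.0111
```

```bash
python3 st.py
```

```text
48.85 [ 0.6361 -0.0748  0.0858] [-1.7998e+02 -5.0000e-02  8.8930e+01] F [-3.21  3.83  8.36] Ftool [ 3.78 -3.29 -8.35] T [ 0.965  0.623 -0.015] q6 78.56775525793137 tq [ -2.538 -43.195  25.295  -1.548  -1.047  -0.098] 0.011112438790514066
```

Request:
{"name": "servo_tool", "arguments": {
  "moves": "-1 0 -0.08 -0.05 -0.5; -1 0 0 0 -1; -1 0 0 0 -1; -1 0 0 0 -1; -1 0 0 0 -1; -1 0 0 0 -1; -1 0 0 0 -1; -1 0 0 0 -1; -1 0 0 0 -1; -1 0 0 0 -0.5; -1 0 0 0 0"
}}

```text
time_s: 49.95
tool_pos: [0.6346, -0.0752, 0.0863]
tcp_rot: [-180.0, -0.0, 133.9]
wrist_force: [-1.9, 3.9, 5.7]
grip_width: 0.0112
```

Request:
{"name": "servo_tool", "arguments": {
  "moves": "-1 0 -0.08 -0.05 -0.5; -1 0 0 0 -1; -1 0 0 0 -1; -1 0 0 0 -1; -1 0 0 0 -1; -1 0 0 0 -1; -1 0 0 0 -1; -1 0 0 0 -1; -1 0 0 0 -1; -1 0 0 0 -0.5; -1 0 0 0 0"
}}

```text
time_s: 51.05
tool_pos: [0.6339, -0.0765, 0.0867]
tcp_rot: [-180.0, 0.0, 178.9]
wrist_force: [0.4, 2.3, 2.6]
grip_width: 0.0112
```

```bash
python3 st.py
```

```text
51.05 [ 0.6339 -0.0765  0.0867] [-1.7999e+02  2.0000e-02  1.7886e+02] F [0.36 2.29 2.56] Ftool [-0.32  2.29 -2.56] T [ 0.53  -0.038  0.042] q6 -11.535910373503707 tq [ -1.474 -46.52   25.616  -0.188  -0.741  -0.09 ] 0.011217914444247521
```

Request:
{"name": "servo_tool", "arguments": {
  "moves": "0.3 0 0 0 0; 0.6 0 0 0 0; 1 0 0 0 0; 1 0 0 0 0; 1 0 0 -0.5 0; 1 0 0 -0.9 0; 1 0 0 -0.9 0; 1 0 0 -0.9 0; 1 0 0 0 0; 1 0 0 0 0"
}}

```text
time_s: 52.05
tool_pos: [0.6341, -0.0765, 0.1514]
tcp_rot: [-180.0, 0.1, 178.9]
wrist_force: [-0.2, -0.6, -0.3]
grip_width: 0.0854
```

```bash
python3 knob.py w9; python3 - <<'E'
from h import *
im,d=snap('top','top4'); w=cloud('top',d)
print(circ(w,.3815,.169,.185));print(circ(w,.579,.245,.175));print(circ(w,.493,.19,.165))
im,d=snap('scene','scene4')
E
```

```text
[ 0.63412694 -0.0764788   0.1513545 ] [-1.79973716e+02  8.19835200e-02  1.78858589e+02] -11.526990693059957
1472 (0.6358204483985901, -0.07713890820741653) (0.0118696428835392, 0.049317967146635056) 88.2916259765625 0.10641309053013588
-1.6120355486504203 [ 0.63417955 -0.07724798  0.10623286]
L 3257 -1.4925609764218726
R 3072 -1.5314583232029726
(116, array([0.3813, 0.1677, 0.1841]), array([0.3814, 0.1685, 0.1845]), array([0.3815, 0.1683]), 0.0191)
(113, array([0.5775, 0.2452, 0.1741]), array([0.5776, 0.2448, 0.1751]), array([0.5779, 0.2454]), 0.0193)
(265, array([0.4912, 0.1867, 0.1642]), array([0.4919, 0.1875, 0.165 ]), array([0.4915, 0.1869]), 0.0293)
```

View pics/w9.png

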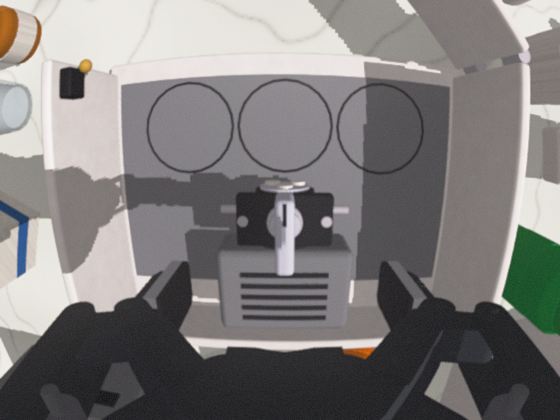

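View pics/top4.png

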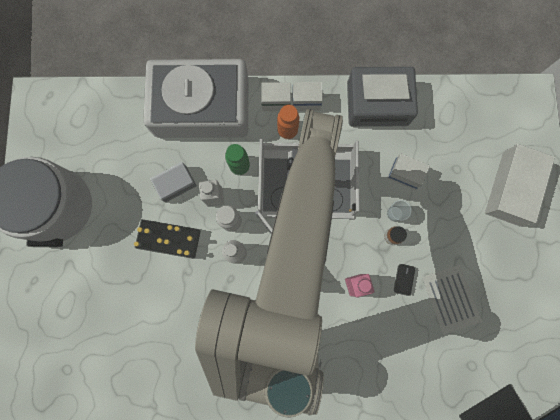

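```bash
python3 - <<'E'
from h import *
w=np.load('pics/w9c.npy'); im=cv2.imread('pics/w9.png',0)
for nm,(u0,v0,r0) in dict(right=(190,128,43),mid=(285,126,46),left=(380,128,43)).items():
    pts=[]
    for a in np.radians(np.arange(0,360,5)):
        best=None
        vals=[]
        for r in np.arange(r0-6,r0+7,.5):
            u=int(round(u0+r*np.cos(a)));v=int(round(v0+r*np.sin(a)*1.0)); vals.append((im[v,u],u,v))
        m=min(vals); 
        if m[0]<np.median([x[0] for x in vals])-15: pts.append(w[m[2],m[1]])
    p=np.array(pts); p=p[np.isfinite(p).all(1)&(abs(p[:,2]-.012)<.01)]
    A=np.c_[2*p[:,:2],np.ones(len(p))]; s=np.linalg.lstsq(A,(p[:,:2]**2).sum(1),rcond=None)[0]
    print(nm,len(p),s[:2].round(4),np.sqrt(s[2]+s[0]**2+s[1]**2).round(4),p[:,2].mean().round(4))
E
python3 plan.py 1 .3815 .1685 .30 88
```

```text
right 71 [ 0.5641 -0.1598] 0.0398 0.0137
mid 72 [ 0.5662 -0.0752] 0.0397 0.0139
left 72 [0.5684 0.009 ] 0.0397 0.0139
d [-0.2512  0.2446  0.1506] dyaw -90.86 N 19
1 0.67 0.63 -0.40 0.96; 1 0.72 0.57 -0.40 0.96; 1 0.77 0.51 -0.40 0.96; 1 0.81 0.44 -0.40 0.96; 1 0.84 0.37 -0.40 0.96; 1 0.87 0.30 -0.40 0.96; 1 0.89 0.23 -0.40 0.96; 1 0.91 0.15 -0.40 0.96; 1 0.92 0.08 -0.40 0.96; 1 0.92 0.00 -0.40 0.96; 1 0.92 -0.08 -0.40 0.96; 1 0.91 -0.15 -0.40 0.96
1 0.89 -0.23 -0.40 0.96; 1 0.87 -0.30 -0.40 0.96; 1 0.84 -0.37 -0.40 0.96; 1 0.81 -0.44 -0.40 0.96; 1 0.77 -0.51 -0.40 0.96; 1 0.73 -0.57 -0.40 0.96; 1 0.68 -0.63 -0.40 0.96
```

Request:
{"name": "servo_tool", "arguments": {
  "moves": "1 0 0 -0.8 0; 1 0 0 -1 0; 1 0 0 -1 0; 1 0.67 0.63 -0.9 0.96; 1 0.72 0.57 -0.9 0.96; 1 0.77 0.51 -0.9 0.96; 1 0.81 0.44 -0.9 0.96; 1 0.84 0.37 -0.9 0.96; 1 0.87 0.30 -0.3 0.96; 1 0.89 0.23 0 0.96; 1 0.91 0.15 0 0.96; 1 0.92 0.08 0 0.96"
}}

```text
time_s: 53.4
tool_pos: [0.5139, 0.0398, 0.3016]
tcp_rot: [-179.9, -0.1, 135.5]
wrist_force: [-0.2, 0.1, 1.2]
grip_width: 0.0854
```

Request:
{"name": "servo_tool", "arguments": {
  "moves": "1 0.92 0 0 0.96; 1 0.92 -0.08 0 0.96; 1 0.91 -0.15 0 0.96; 1 0.89 -0.23 0 0.96; 1 0.87 -0.30 0 0.96; 1 0.84 -0.37 0 0.96; 1 0.81 -0.44 0 0.96; 1 0.77 -0.51 0 0.96; 1 0.73 -0.57 0 0.96; 1 0.68 -0.63 0 0.96; 1 0 0 0 0"
}}

```text
time_s: 54.5
tool_pos: [0.3816, 0.1693, 0.3017]
tcp_rot: [-179.9, 0.0, 87.8]
wrist_force: [0.6, -0.5, 0.4]
grip_width: 0.0855
```

```bash
cat > bt.py <<'E'
from h import *
import sys
im,d,w,o=wsnap(sys.argv[1]); print(o['tool_pos'],o['tcp_rot'],o['qpos'][5])
B=((.3815,.1685,.185),(.492,.187,.165),(.578,.2455,.175))
for b in B: print('wrist',circ(w,*b))
im,d=snap('top',sys.argv[1]+'t'); w=cloud('top',d)
for b in B: print('top',circ(w,*b))
E
python3 bt.py w10; python3 plan.py 1 .3815 .1685 .30 88
```

```text
[0.38156009 0.16928615 0.30173961] [-1.79862707e+02  1.79495083e-02  8.77731599e+01] 107.24671363566247
wrist (1647, array([0.3823, 0.1704, 0.1849]), array([0.3821, 0.1696, 0.1828]), array([0.3823, 0.1692]), 0.0202)
wrist (2883, array([0.491 , 0.1894, 0.165 ]), array([0.4928, 0.189 , 0.1628]), array([0.4928, 0.1885]), 0.0292)
wrist (1061, array([0.5762, 0.2473, 0.1747]), array([0.5782, 0.2474, 0.1727]), array([0.579 , 0.2474]), 0.0204)
top (30, array([0.3765, 0.1565, 0.1841]), array([0.3783, 0.1578, 0.1836]), array([0.3783, 0.1577]), 0.0143)
top (152, array([0.4979, 0.179 , 0.1643]), array([0.492 , 0.1827, 0.1646]), array([0.492, 0.186]), 0.0291)
top (113, array([0.577 , 0.2451, 0.1744]), array([0.5778, 0.2455, 0.1749]), array([0.5773, 0.2453]), 0.0197)
d [-0.0017 -0.     -0.0021] dyaw 0.22 N 1
1 -0.00 -0.09 0.10 -0.04
```

Request:
{"name": "servo_tool", "arguments": {
  "moves": "1 0 0 0.6 0; 1 0 0 1 0; 1 0 0 1 0; 1 0 0 1 0; 1 0 0 1 0; 1 0 0 1 0; 1 0 0 1 0; 1 0 0 0.6 0; 1 0 0 0 0; -1 0 0 0 0; -1 0 0 0 0; -1 0 0 0 0",
  "squeeze": 40
}}

```text
time_s: 55.8
tool_pos: [0.3844, 0.1688, 0.1597]
tcp_rot: [179.9, -0.0, 87.7]
wrist_force: [-0.2, -1.0, 0.6]
grip_width: 0.0445
```

Request:
{"name": "servo_tool", "arguments": {
  "moves": "-1 0 0 0 0; -1 0 0 0 0; -1 0 0 0 0; -1 0 0 0 0"
}}

```text
time_s: 56.2
tool_pos: [0.3838, 0.1689, 0.1598]
tcp_rot: [179.9, -0.0, 87.7]
wrist_force: [-2.2, 0.9, 6.1]
grip_width: 0.0368
```

Request:
{"name": "servo_tool", "arguments": {
  "moves": "-1 0 0 -0.3 0; -1 0 0 -0.7 0; -1 0 0 -0.9 0; -1 0 0 -0.9 0; -1 0 0 -0.9 0; -1 0 0 -0.9 0; -1 0 0 -0.9 0; -1 0 0 -0.9 0; -1 0 0 -0.8 0; -1 -0.45 0.27 0 0; -1 -0.9 0.54 0 0; -1 -0.9 0.54 0 0"
}}

```text
time_s: 57.4
tool_pos: [0.4082, 0.1213, 0.3012]
tcp_rot: [-179.9, 0.1, 87.7]
wrist_force: [-0.2, -0.3, -5.7]
grip_width: 0.037
```

Request:
{"name": "servo_tool", "arguments": {
  "moves": "-1 -0.9 0.54 0 0; -1 -0.9 0.54 0 0; -1 -0.9 0.54 0 0; -1 -0.9 0.54 0 0; -1 -0.9 0.54 0 0; -1 -0.9 0.54 0 0; -1 -0.9 0.54 0 0; -1 -0.9 0.54 0 0; -1 -0.9 0.54 0 0; -1 -0.9 0.54 0 0; -1 -0.9 0.54 0 0; -1 -0.9 0.54 0 0"
}}

```text
time_s: 58.6
tool_pos: [0.5291, -0.1, 0.3013]
tcp_rot: [-179.9, -0.0, 87.6]
wrist_force: [-0.3, -0.4, -5.1]
grip_width: 0.0366
```

```bash
python3 plan.py -1 .564 -.160 .304 88.4
```

```text
d [ 0.0349 -0.06    0.0027] dyaw 0.76 N 4
-1 -0.73 0.47 -0.03 -0.04; -1 -0.73 0.46 -0.03 -0.04; -1 -0.73 0.46 -0.03 -0.04; -1 -0.74 0.46 -0.03 -0.04
```

Request:
{"name": "servo_tool", "arguments": {
  "moves": "-1 -0.7 0.44 0 0; -1 -0.7 0.44 0 0; -1 -0.7 0.44 0 0; -1 -0.7 0.44 0 0; -1 0 0 0 0; -1 0 0 0 0"
}}

```text
time_s: 59.2
tool_pos: [0.5621, -0.1558, 0.3026]
tcp_rot: [-180.0, -0.1, 87.6]
wrist_force: [-0.9, 0.3, -5.2]
grip_width: 0.0368
```

```bash
python3 plan.py -1 .564 -.160 .175 87.7
```

```text
d [ 0.0019 -0.0042 -0.1276] dyaw 0.06 N 7
-1 -0.03 0.01 0.91 -0.00; -1 -0.03 0.01 0.91 -0.00; -1 -0.03 0.01 0.91 -0.00; -1 -0.03 0.01 0.91 -0.00; -1 -0.03 0.01 0.91 -0.00; -1 -0.03 0.01 0.91 -0.00; -1 -0.03 0.01 0.91 -0.00
```

Request:
{"name": "servo_tool", "arguments": {
  "moves": "-1 -0.2 0.1 0 0; -1 0 0 0.6 0; -1 0 0 1 0; -1 0 0 1 0; -1 0 0 1 0; -1 0 0 1 0; -1 0 0 0.8 0; -1 0 0 0.5 0; -1 0 0 0.3 0; -1 0 0 0.1 0; -1 0 0 0 0"
}}

```text
time_s: 60.3
tool_pos: [0.5642, -0.1601, 0.177]
tcp_rot: [180.0, 0.0, 87.7]
wrist_force: [0.0, 1.0, -3.7]
grip_width: 0.0364
```

Request:
{"name": "servo_tool", "arguments": {
  "moves": "-1 0 0 0.1 0; -1 0 0 0.1 0; -1 0 0 0.08 0; -1 0 0 0 0"
}}

```text
time_s: 60.7
tool_pos: [0.5644, -0.1603, 0.172]
tcp_rot: [179.9, 0.0, 87.7]
wrist_force: [-0.3, 0.4, -1.7]
grip_width: 0.0369
```

Request:
{"name": "servo_tool", "arguments": {
  "moves": "-1 0 0 0.05 0; -1 0 0 0.03 0; -1 0 0 0 0"
}}

```text
time_s: 61.0
tool_pos: [0.5645, -0.1605, 0.1719]
tcp_rot: [179.9, 0.1, 87.7]
wrist_force: [-4.1, 0.8, 6.6]
grip_width: 0.0368
```

Request:
{"name": "servo_tool", "arguments": {
  "moves": "1 0 0 0 0; 1 0 0 0 0; 1 0 0 0 0; 1 0 0 0 0; 1 0 0 -0.5 0; 1 0 0 -1 0; 1 0 0 -1 0; 1 0 0 -1 0; 1 0 0 -1 0; 1 0 0 -1 0; 1 0.5 -0.1 -0.5 0; 1 0.95 -0.24 0 0"
}}

```text
time_s: 62.2
tool_pos: [0.5595, -0.131, 0.2916]
tcp_rot: [179.8, 0.1, 87.6]
wrist_force: [0.5, 0.2, -0.4]
grip_width: 0.0853
```

Request:
{"name": "servo_tool", "arguments": {
  "moves": "1 0.95 -0.24 0 0; 1 0.95 -0.24 0 0; 1 0.95 -0.24 0 0; 1 0.95 -0.24 0 0; 1 0.95 -0.24 0 0; 1 0.95 -0.24 0 0; 1 0.95 -0.24 0 0; 1 0.95 -0.24 0 0; 1 0.95 -0.24 0 0; 1 0.95 -0.24 0 0; 1 0.95 -0.24 0 0; 1 0.95 -0.24 0 0"
}}

```text
time_s: 63.4
tool_pos: [0.5077, 0.1015, 0.2878]
tcp_rot: [-179.8, -0.0, 87.7]
wrist_force: [-0.5, -0.4, -0.4]
grip_width: 0.0855
```

```bash
python3 bt.py w11; python3 - <<'E'
from h import *
print(circ(np.load('pics/w11c.npy'),.564,-.16,.197), circ(cloud('top',np.load('pics/w11t.npy')),.564,-.16,.197))
E
python3 plan.py 1 .492 .188 .29 88
```

```text
[0.50771484 0.10153218 0.28783973] [-1.79811528e+02 -8.52454388e-04  8.77475617e+01] 96.39267339970196
wrist 0
wrist (3787, array([0.4931, 0.1883, 0.1651]), array([0.4928, 0.1887, 0.1649]), array([0.4929, 0.1883]), 0.0291)
wrist (1615, array([0.578 , 0.2461, 0.1749]), array([0.5792, 0.2473, 0.1729]), array([0.5792, 0.2475]), 0.0205)
top 0
top 0
top (109, array([0.5775, 0.2456, 0.174 ]), array([0.5779, 0.2453, 0.175 ]), array([0.5778, 0.2465]), 0.0195)
0 (118, array([ 0.5613, -0.1609,  0.1965]), array([ 0.5621, -0.1604,  0.1974]), array([ 0.5619, -0.1603]), 0.0195)
d [-0.0155  0.0858  0.002 ] dyaw 0.1 N 5
1 0.85 -0.19 -0.02 -0.00; 1 0.85 -0.19 -0.02 -0.00; 1 0.85 -0.19 -0.02 -0.00; 1 0.85 -0.19 -0.02 -0.00; 1 0.85 -0.19 -0.02 -0.00
```

Request:
{"name": "servo_tool", "arguments": {
  "moves": "1 0.81 -0.18 0 0; 1 0.81 -0.18 0 0; 1 0.81 -0.18 0 0; 1 0.81 -0.18 0 0; 1 0.81 -0.18 0 0; 1 0 0 0.8 0; 1 0 0 1 0; 1 0 0 1 0; 1 0 0 1 0; 1 0 0 0.5 0; 1 0 0 0 0"
}}

```text
time_s: 64.6
tool_pos: [0.4933, 0.1807, 0.2012]
tcp_rot: [-179.7, 0.1, 87.7]
wrist_force: [-0.6, 0.5, -0.5]
grip_width: 0.0856
```

Request:
{"name": "servo_tool", "arguments": {
  "moves": "1 0.37 -0.03 0 0; 1 0 0 0.8 0; 1 0 0 1 0; 1 0 0 1 0; 1 0 0 0.4 0; 1 0 0 0 0; -1 0 0 0 0; -1 0 0 0 0; -1 0 0 0 0; -1 0 0 0 0; -1 0 0 0 0; -1 0 0 0 0"
}}

```text
time_s: 65.8
tool_pos: [0.496, 0.1888, 0.1413]
tcp_rot: [179.9, -0.1, 87.7]
wrist_force: [-2.7, -0.0, 6.8]
grip_width: 0.0571
```

Request:
{"name": "servo_tool", "arguments": {
  "moves": "-1 0 0 0 0; -1 0 0 0 0"
}}

```text
time_s: 66.0
tool_pos: [0.496, 0.1888, 0.1413]
tcp_rot: [179.9, -0.1, 87.7]
wrist_force: [-2.7, -0.1, 6.1]
grip_width: 0.0563
```

Request:
{"name": "servo_tool", "arguments": {
  "moves": "-1 0 0 -0.3 0; -1 0 0 -0.7 0; -1 0 0 -0.9 0; -1 0 0 -0.9 0; -1 0 0 -0.9 0; -1 0 0 -0.9 0; -1 0 0 -0.9 0; -1 0 0 -0.9 0; -1 0 0 -0.8 0; -1 -0.5 0.2 0 0; -1 -0.9 0.29 0 0; -1 -0.9 0.29 0 0"
}}

```text
time_s: 67.2
tool_pos: [0.5086, 0.1407, 0.2829]
tcp_rot: [-180.0, 0.1, 87.7]
wrist_force: [-0.5, -0.7, -3.7]
grip_width: 0.0564
```

Request:
{"name": "servo_tool", "arguments": {
  "moves": "-1 -0.9 0.29 0 0; -1 -0.9 0.29 0 0; -1 -0.9 0.29 0 0; -1 -0.9 0.29 0 0; -1 -0.9 0.29 0 0; -1 -0.9 0.29 0 0; -1 -0.9 0.29 0 0; -1 -0.9 0.29 0 0; -1 -0.9 0.29 0 0; -1 -0.9 0.29 0 0; -1 -0.9 0.29 0 0; -1 0 0 0 0"
}}

```text
time_s: 68.4
tool_pos: [0.5646, -0.0616, 0.2824]
tcp_rot: [-179.9, 0.1, 87.5]
wrist_force: [-0.2, 0.2, -3.6]
grip_width: 0.0567
```

```bash
python3 plan.py -1 .566 -.0752 .153 87.7
```

```text
d [ 0.0014 -0.0136 -0.1294] dyaw 0.22 N 7
-1 -0.10 0.01 0.92 -0.01; -1 -0.10 0.01 0.92 -0.01; -1 -0.10 0.01 0.92 -0.01; -1 -0.10 0.01 0.92 -0.01; -1 -0.10 0.01 0.92 -0.01; -1 -0.10 0.01 0.92 -0.01; -1 -0.10 0.01 0.92 -0.01
```

Request:
{"name": "servo_tool", "arguments": {
  "moves": "-1 -0.64 0.05 0 0; -1 0 0 0.6 0; -1 0 0 1 0; -1 0 0 1 0; -1 0 0 1 0; -1 0 0 0.8 0; -1 0 0 0.8 0; -1 0 0 0.5 0; -1 0 0 0.3 0; -1 0 0 0.15 0; -1 0 0 0.1 0; -1 0 0 0 0"
}}

```text
time_s: 69.6
tool_pos: [0.5653, -0.0715, 0.1589]
tcp_rot: [180.0, 0.0, 87.7]
wrist_force: [0.0, -0.1, -3.4]
grip_width: 0.057
```

Request:
{"name": "servo_tool", "arguments": {
  "moves": "-1 -0.17 0.03 0 0; -1 0 0 0.12 0; -1 0 0 0.1 0; -1 0 0 0.05 0; -1 0 0 0 0"
}}

```text
time_s: 70.1
tool_pos: [0.5655, -0.0749, 0.1535]
tcp_rot: [180.0, 0.0, 87.7]
wrist_force: [-0.3, -0.4, -0.8]
grip_width: 0.0565
```

Request:
{"name": "servo_tool", "arguments": {
  "moves": "-1 0 0 0.04 0; -1 0 0 0 0; 1 0 0 0 0; 1 0 0 0 0; 1 0 0 0 0; 1 0 0 0 0; 1 0 0 -0.5 0; 1 0 0 -1 0; 1 0 0 -1 0; 1 0 0 -1 0; 1 0 0 -1 0; 1 0 0 -1 0"
}}

```text
time_s: 71.3
tool_pos: [0.5656, -0.0749, 0.264]
tcp_rot: [179.9, 0.0, 87.7]
wrist_force: [-0.1, 0.3, 0.3]
grip_width: 0.0855
```

```bash
python3 plan.py 1 .56 .16 .28 87.7; python3 plan.py 1 .5785 .246 .28 87.7 
```

```text
d [-0.0056  0.2349  0.016 ] dyaw 0.04 N 13
1 0.90 -0.06 -0.06 -0.00; 1 0.90 -0.06 -0.06 -0.00; 1 0.90 -0.06 -0.06 -0.00; 1 0.90 -0.06 -0.06 -0.00; 1 0.90 -0.06 -0.06 -0.00; 1 0.90 -0.06 -0.06 -0.00; 1 0.90 -0.06 -0.06 -0.00; 1 0.90 -0.06 -0.06 -0.00; 1 0.90 -0.06 -0.06 -0.00; 1 0.90 -0.06 -0.06 -0.00; 1 0.90 -0.06 -0.06 -0.00; 1 0.90 -0.06 -0.06 -0.00
1 0.90 -0.06 -0.06 -0.00
d [0.0129 0.3209 0.016 ] dyaw 0.04 N 17
1 0.94 -0.00 -0.05 -0.00; 1 0.94 -0.00 -0.05 -0.00; 1 0.94 -0.00 -0.05 -0.00; 1 0.94 -0.00 -0.05 -0.00; 1 0.94 -0.00 -0.05 -0.00; 1 0.94 -0.00 -0.05 -0.00; 1 0.94 -0.00 -0.05 -0.00; 1 0.94 -0.00 -0.05 -0.00; 1 0.94 -0.00 -0.05 -0.00; 1 0.94 -0.00 -0.05 -0.00; 1 0.94 -0.00 -0.05 -0.00; 1 0.94 -0.00 -0.05 -0.00
1 0.94 -0.00 -0.05 -0.00; 1 0.94 -0.00 -0.05 -0.00; 1 0.94 -0.00 -0.05 -0.00; 1 0.94 -0.00 -0.05 -0.00; 1 0.94 -0.00 -0.05 -0.00
```

Request:
{"name": "servo_tool", "arguments": {
  "moves": "1 0.9 0 -0.1 0; 1 0.9 0 -0.1 0; 1 0.9 0 -0.1 0; 1 0.9 0 -0.1 0; 1 0.9 0 -0.1 0; 1 0.9 0 -0.1 0; 1 0.9 0 -0.1 0; 1 0.9 0 -0.1 0; 1 0.9 0 0 0; 1 0.9 0 0 0; 1 0.9 0 0 0; 1 0.9 0 0 0"
}}

```text
time_s: 72.5
tool_pos: [0.5744, 0.1418, 0.2792]
tcp_rot: [179.9, -0.0, 87.7]
wrist_force: [0.3, -0.1, -0.4]
grip_width: 0.0853
```

```bash
python3 bt.py w12; python3 - <<'E'
from h import *
for p in((.564,-.16,.197),(.566,-.075,.177)): print(circ(np.load('pics/w12c.npy'),*p), circ(cloud('top',np.load('pics/w12t.npy')),*p))
E
python3 plan.py 1 .5788 .2465 .28 87.7
```

```text
[0.57444719 0.14176731 0.2791741 ] [ 1.79945483e+02 -1.22481084e-02  8.76599229e+01] 99.94341410558675
wrist 0
wrist 0
wrist (1933, array([0.5791, 0.2468, 0.175 ]), array([0.5793, 0.2475, 0.1728]), array([0.5792, 0.2474]), 0.0204)
top 0
top 0
top 0
0 (117, array([ 0.5616, -0.161 ,  0.1965]), array([ 0.5617, -0.1605,  0.197 ]), array([ 0.5625, -0.1607]), 0.0194)
0 (258, array([ 0.5605, -0.0764,  0.1766]), array([ 0.5601, -0.0768,  0.177 ]), array([ 0.5604, -0.0773]), 0.0294)
d [0.0044 0.1038 0.0009] dyaw -0.1 N 6
1 0.87 0.00 -0.01 0.00; 1 0.87 0.00 -0.01 0.00; 1 0.87 0.00 -0.01 0.00; 1 0.87 0.00 -0.01 0.00; 1 0.87 0.00 -0.01 0.00; 1 0.87 0.00 -0.01 0.00
```

View pics/w12t.png

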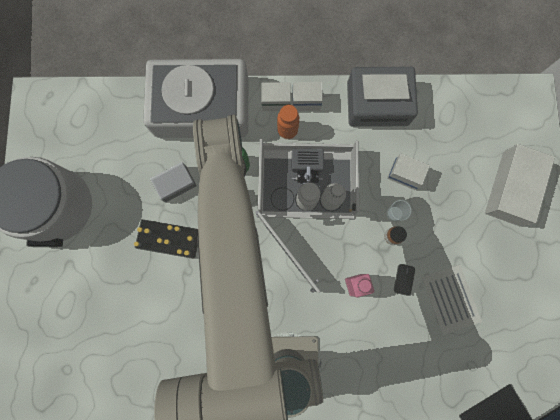

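Request:
{"name": "servo_tool", "arguments": {
  "moves": "1 0.86 0.02 0 0; 1 0.86 0.02 0 0; 1 0.86 0 0 0; 1 0.86 0 0 0; 1 0.86 0 0 0; 1 0.83 0 0 0; 1 0 0 0.8 0; 1 0 0 1 0; 1 0 0 1 0; 1 0 0 0.4 0; 1 0 0 0 0"
}}

```text
time_s: 73.7
tool_pos: [0.5782, 0.2437, 0.2127]
tcp_rot: [-179.8, 0.1, 87.7]
wrist_force: [-0.2, -0.0, 0.6]
grip_width: 0.0855
```

Request:
{"name": "servo_tool", "arguments": {
  "moves": "1 0.15 0.02 0 0; 1 0 0 0.8 0; 1 0 0 1 0; 1 0 0 1 0; 1 0 0 0.5 0; 1 0 0 0 0; -1 0 0 0 0; -1 0 0 0 0; -1 0 0 0 0; -1 0 0 0 0; -1 0 0 0 0; -1 0 0 0 0"
}}

```text
time_s: 74.9
tool_pos: [0.5803, 0.2467, 0.1497]
tcp_rot: [179.9, -0.0, 87.7]
wrist_force: [-2.0, -0.5, 5.9]
grip_width: 0.0368
```

Request:
{"name": "servo_tool", "arguments": {
  "moves": "-1 0 0 0 0; -1 0 0 0 0"
}}

```text
time_s: 75.1
tool_pos: [0.5803, 0.2467, 0.1497]
tcp_rot: [179.9, -0.0, 87.7]
wrist_force: [-0.9, -0.9, 5.7]
grip_width: 0.0369
```

Request:
{"name": "servo_tool", "arguments": {
  "moves": "-1 0 0 -0.3 0; -1 0 0 -0.7 0; -1 0 0 -0.9 0; -1 0 0 -0.9 0; -1 0 0 -0.9 0; -1 0 0 -0.9 0; -1 0 0 -0.9 0; -1 0 0 -0.9 0; -1 0 0 -0.8 0; -1 -0.5 0 0 0; -1 -0.9 0 0 0; -1 -0.9 0 0 0"
}}

```text
time_s: 76.3
tool_pos: [0.5769, 0.1985, 0.2908]
tcp_rot: [-179.9, 0.1, 87.7]
wrist_force: [0.3, -0.1, -3.4]
grip_width: 0.0368
```

Request:
{"name": "servo_tool", "arguments": {
  "moves": "-1 -0.9 0 0 0; -1 -0.9 0 0 0; -1 -0.9 0 0 0; -1 -0.9 0 0 0; -1 -0.9 0 0 0; -1 -0.9 0 0 0; -1 -0.9 0 0 0; -1 -0.9 0 0 0; -1 -0.9 0 0 0; -1 -0.9 0 0 0; -1 0 0 0 0; -1 0 0 0 0"
}}

```text
time_s: 77.5
tool_pos: [0.5703, 0.0199, 0.2923]
tcp_rot: [-180.0, -0.0, 87.6]
wrist_force: [-0.5, 0.5, -3.7]
grip_width: 0.0367
```

```bash
python3 plan.py -1 .5695 .009 .1617 87.7
```

```text
d [-0.0008 -0.0109 -0.1306] dyaw 0.12 N 7
-1 -0.08 -0.00 0.93 -0.00; -1 -0.08 -0.00 0.93 -0.00; -1 -0.08 -0.00 0.93 -0.00; -1 -0.08 -0.00 0.93 -0.00; -1 -0.08 -0.00 0.93 -0.00; -1 -0.08 -0.00 0.93 -0.00; -1 -0.08 -0.00 0.93 -0.00
```

Request:
{"name": "servo_tool", "arguments": {
  "moves": "-1 -0.54 -0.02 0 0; -1 0 0 0.6 0; -1 0 0 1 0; -1 0 0 1 0; -1 0 0 1 0; -1 0 0 0.8 0; -1 0 0 0.8 0; -1 0 0 0.5 0; -1 0 0 0.3 0; -1 0 0 0.15 0; -1 0 0 0.1 0; -1 0 0 0 0"
}}

```text
time_s: 78.7
tool_pos: [0.5701, 0.0098, 0.1677]
tcp_rot: [180.0, 0.0, 87.7]
wrist_force: [1.3, 1.1, -3.0]
grip_width: 0.0367
```

Request:
{"name": "servo_tool", "arguments": {
  "moves": "-1 -0.03 0 0.12 0; -1 0 0 0.1 0; -1 0 0 0.06 0; -1 0 0 0 0"
}}

```text
time_s: 79.1
tool_pos: [0.5698, 0.0092, 0.1618]
tcp_rot: [180.0, 0.0, 87.7]
wrist_force: [-1.1, 0.3, -3.4]
grip_width: 0.0367
```

Request:
{"name": "servo_tool", "arguments": {
  "moves": "-1 0 0 0.06 0; -1 0 0 0.02 0; -1 0 0 0 0"
}}

```text
time_s: 79.4
tool_pos: [0.57, 0.0092, 0.1618]
tcp_rot: [179.9, 0.0, 87.7]
wrist_force: [-3.7, 0.7, 5.1]
grip_width: 0.0368
```

Request:
{"name": "servo_tool", "arguments": {
  "moves": "1 0 0 0 0; 1 0 0 0 0; 1 0 0 0 0; 1 0 0 0 0; 1 0 0 -0.5 0; 1 0 0 -1 0; 1 0 0 -1 0; 1 0 0 -1 0; 1 0 0 -1 0; 1 0 0 -1 0; 1 0 0 -1 0; 1 0 0 -0.5 0"
}}

```text
time_s: 80.6
tool_pos: [0.5707, 0.0092, 0.303]
tcp_rot: [179.8, 0.0, 87.7]
wrist_force: [-0.5, -0.8, 0.9]
grip_width: 0.0854
```

Request:
{"name": "servo_tool", "arguments": {
  "moves": "1 0.6 -0.5 0 0; 1 0.6 -0.9 0 0; 1 0.6 -0.9 0 0; 1 0.6 -0.9 0 0; 1 0.6 -0.9 0 0; 1 0 -0.9 0 0; 1 0 -0.9 0 0; 1 0 0 0 0; 1 0 0 0 0"
}}

```text
time_s: 81.5
tool_pos: [0.4537, 0.0745, 0.2998]
tcp_rot: [180.0, -0.0, 87.7]
wrist_force: [-0.3, -0.6, -0.2]
grip_width: 0.0855
```

```bash
python3 - <<'E'
from h import *
P=((.564,-.16,.197),(.566,-.075,.177),(.5685,.009,.187))
im,d,w,o=wsnap('w13'); print(o['tool_pos'],o['tcp_rot'])
for p in P: print(circ(w,*p))
for c in('top','scene'):
  im,d=snap(c,'s13'+c); w=cloud(c,d); print(c)
  for p in P: print(circ(w,*p))
E
```

```text
[0.45369546 0.07449191 0.29976752] [ 1.79992007e+02 -4.26022950e-03  8.76930636e+01]
0
(445, array([ 0.5431, -0.0646,  0.1762]), array([ 0.545 , -0.0691,  0.1747]), array([ 0.5445, -0.0691]), 0.0213)
(618, array([0.5718, 0.0183, 0.1866]), array([0.5715, 0.0138, 0.1845]), array([0.5699, 0.0122]), 0.0191)
top
(119, array([ 0.5615, -0.1606,  0.1967]), array([ 0.5619, -0.1602,  0.1971]), array([ 0.562 , -0.1606]), 0.0192)
(259, array([ 0.5606, -0.0762,  0.1764]), array([ 0.5602, -0.0769,  0.1769]), array([ 0.5611, -0.077 ]), 0.0293)
(120, array([0.5666, 0.0084, 0.1862]), array([0.5672, 0.0091, 0.1866]), array([0.5672, 0.0086]), 0.02)
scene
(85, array([ 0.5679, -0.1589,  0.1948]), array([ 0.5673, -0.1587,  0.1952]), array([ 0.5671, -0.1591]), 0.0199)
(196, array([ 0.567 , -0.0747,  0.1747]), array([ 0.5645, -0.076 ,  0.1752]), array([ 0.5645, -0.0747]), 0.0312)
(88, array([0.5729, 0.0101, 0.1847]), array([0.571 , 0.0105, 0.1846]), array([0.5719, 0.0116]), 0.0212)
```

View pics/w13.png

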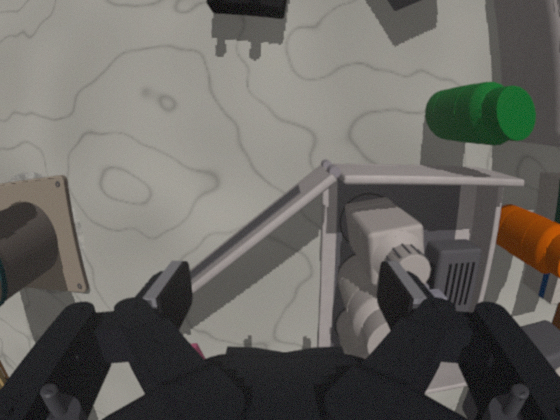

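View pics/s13scene.png

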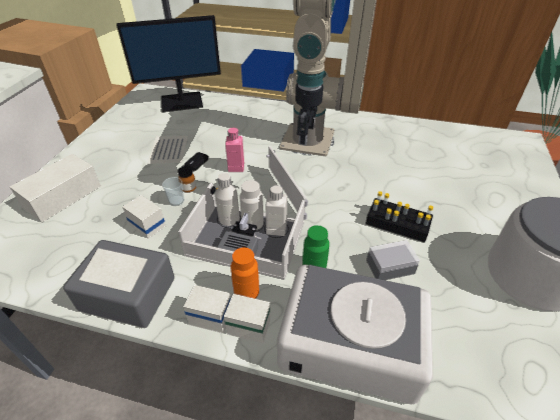

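```bash
python3 - <<'E'
from h import *
w=np.load('pics/s13top.npy'); w=cloud('top',w)
p=box(w,.2,.52,-.2,.095,.105,.125); k=np.polyfit(p[:,0],p[:,1],1); print(len(p),np.degrees(np.arctan(k[0])),np.polyval(k,[.3,.4,.5]))
E
python3 plan.py -1 .3545 .034 .30 87.7
```

```text
237 36.6763881279485 [-0.06642359  0.00805003  0.08252365]
d [-1.002e-01 -4.010e-02  1.000e-04] dyaw 0.04 N 6
-1 -0.37 -0.82 -0.00 -0.00; -1 -0.37 -0.82 -0.00 -0.00; -1 -0.37 -0.82 -0.00 -0.00; -1 -0.37 -0.82 -0.00 -0.00; -1 -0.37 -0.82 -0.00 -0.00; -1 -0.37 -0.82 -0.00 -0.00
```

Request:
{"name": "servo_tool", "arguments": {
  "moves": "-1 -0.37 -0.82 0 0; -1 -0.37 -0.82 0 0; -1 -0.37 -0.82 0 0; -1 -0.37 -0.82 0 0; -1 -0.37 -0.82 0 0; -1 -0.37 -0.82 0 0; -1 0 0 0.7 0; -1 0 0 1 0; -1 0 0 1 0; -1 0 0 1 0; -1 0 0 1 0; -1 0 0 1 0",
  "squeeze": 30
}}

```text
time_s: 82.85
tool_pos: [0.3547, 0.0335, 0.1854]
tcp_rot: [180.0, -0.0, 87.6]
wrist_force: [0.9, 0.0, -0.4]
grip_width: -0.0001
```

Request:
{"name": "servo_tool", "arguments": {
  "moves": "-1 0 0 1 0; -1 0 0 1 0; -1 0 0 1 0; -1 0 0 1 0; -1 0 0 0.4 0; -1 0 0 0 0; -1 0 0 0 0"
}}

```text
time_s: 83.55
tool_pos: [0.3549, 0.0336, 0.0986]
tcp_rot: [180.0, 0.0, 87.7]
wrist_force: [0.4, -0.2, 0.4]
grip_width: 0.0002
```

```bash
python3 st.py; cat > door.py <<'E'
from h import *
import sys
o=env.get_obs(); p=o['tool_pos'][:2]; yaw=np.radians(o['tcp_rot'][2])
H=np.array([.5132,.0878]); v=p-H
ex=np.array([np.cos(yaw),np.sin(yaw)]); ey=np.array([np.sin(yaw),-np.cos(yaw)])
N=int(sys.argv[1]); phis=np.linspace(float(sys.argv[2]),float(sys.argv[3]),N+1)[1:]; rs=np.linspace(float(sys.argv[4]),float(sys.argv[5]),N+1)[1:]; c=float(sys.argv[6])
rows=[]; cur=p.copy()
for f,r in zip(phis,rs):
    a=np.radians(f); q=H+r*np.array([np.cos(a),np.sin(a)])+c*np.array([np.cos(a-np.pi/2),np.sin(a-np.pi/2)])
    d=(q-cur)/.02; cur=q; rows.append(f"-1 {d@ex:.2f} {d@ey:.2f} 0 0")
for i in range(0,N,12): print('; '.join(rows[i:i+12]))
E
python3 door.py 36 -141 -95 .165 .28 .026
```

```text
83.55 [0.3549 0.0336 0.0986] [179.96   0.    87.65] F [ 0.42 -0.23  0.43] Ftool [-0.21  0.43 -0.43] T [-0.019 -0.054 -0.005] q6 87.32583031013918 tq [-3.0000e-03 -1.9543e+01  2.4486e+01  4.3000e-02 -0.0000e+00  0.0000e+00] 0.00019484423073382585
-1 -1.70 0.73 0 0; -1 -0.27 -0.01 0 0; -1 -0.27 0.00 0 0; -1 -0.27 0.01 0 0; -1 -0.27 0.02 0 0; -1 -0.28 0.03 0 0; -1 -0.28 0.04 0 0; -1 -0.28 0.04 0 0; -1 -0.28 0.05 0 0; -1 -0.28 0.06 0 0; -1 -0.28 0.07 0 0; -1 -0.28 0.08 0 0
-1 -0.28 0.09 0 0; -1 -0.28 0.10 0 0; -1 -0.28 0.11 0 0; -1 -0.28 0.12 0 0; -1 -0.28 0.13 0 0; -1 -0.28 0.14 0 0; -1 -0.28 0.15 0 0; -1 -0.27 0.16 0 0; -1 -0.27 0.17 0 0; -1 -0.27 0.17 0 0; -1 -0.27 0.18 0 0; -1 -0.26 0.19 0 0
-1 -0.26 0.20 0 0; -1 -0.26 0.21 0 0; -1 -0.25 0.22 0 0; -1 -0.25 0.23 0 0; -1 -0.24 0.24 0 0; -1 -0.24 0.25 0 0; -1 -0.24 0.26 0 0; -1 -0.23 0.27 0 0; -1 -0.22 0.27 0 0; -1 -0.22 0.28 0 0; -1 -0.21 0.29 0 0; -1 -0.21 0.30 0 0
```

Request:
{"name": "servo_tool", "arguments": {
  "moves": "-1 -0.35 0.15 0.2 0; -1 -0.35 0.15 0 0; -1 -0.35 0.15 0 0; -1 -0.35 0.15 0 0; -1 -0.3 0.13 0 0; -1 -0.27 0 0 0; -1 -0.27 0 0 0; -1 -0.27 0 0 0; -1 -0.27 0.02 0 0; -1 -0.28 0.03 0 0; -1 -0.28 0.04 0 0; -1 -0.28 0.04 0 0"
}}

```text
time_s: 84.75
tool_pos: [0.3683, -0.0398, 0.0941]
tcp_rot: [-180.0, 0.0, 87.7]
wrist_force: [-0.2, 0.1, 0.4]
grip_width: -0.0001
```

```bash
python3 st.py; python3 - <<'E'
from h import *
im,d=snap('scene','s14'); cv2.imwrite('pics/s14c.png',cv2.resize(im[100:280,170:350],None,fx=3.3,fy=3.3))
E
```

```text
84.75 [ 0.3683 -0.0398  0.0941] [-180.      0.     87.66] F [-0.19  0.06  0.37] Ftool [ 0.05 -0.19 -0.37] T [0.068 0.039 0.01 ] q6 76.14114991062712 tq [  0.489 -21.856  24.899  -0.109  -0.165   0.102] -0.0001282222366454137
```

View pics/s14c.png

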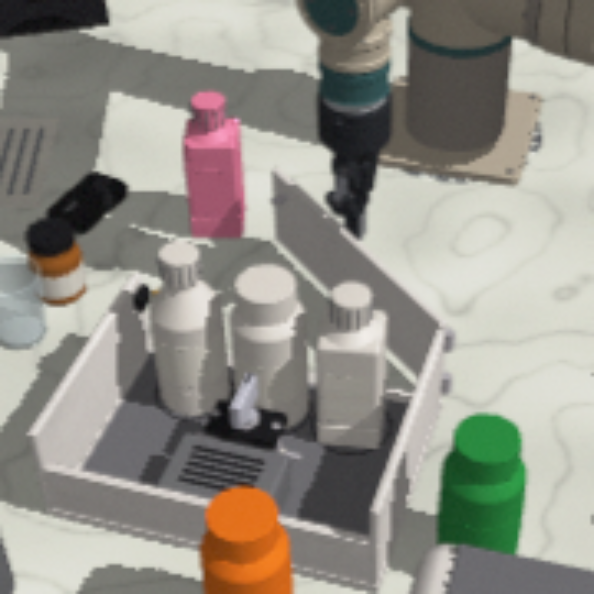

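Request:
{"name": "servo_tool", "arguments": {
  "moves": "-1 -0.28 0.05 0 0; -1 -0.28 0.06 0 0; -1 -0.28 0.07 0 0; -1 -0.28 0.08 0 0; -1 -0.28 0.09 0 0; -1 -0.28 0.10 0 0; -1 -0.28 0.11 0 0; -1 -0.28 0.12 0 0; -1 -0.28 0.13 0 0; -1 -0.28 0.14 0 0; -1 -0.28 0.15 0 0; -1 -0.27 0.16 0 0"
}}

```text
time_s: 86.0
tool_pos: [0.391, -0.1079, 0.0941]
tcp_rot: [-180.0, 0.0, 87.7]
wrist_force: [-0.3, 0.0, -0.7]
grip_width: 0.0
```

```bash
python3 st.py; python3 door.py 16 -111.5 -95 .24 .28 .026
```

```text
86.0 [ 0.391  -0.1079  0.0941] [-180.      0.     87.66] F [-0.3   0.01 -0.67] Ftool [-0.   -0.3   0.67] T [0.114 0.046 0.064] q6 67.7745522106079 tq [  0.241 -25.744  24.907  -0.205  -0.12    0.065] 4.416636815971084e-05
-1 -1.09 0.70 0 0; -1 -0.21 0.16 0 0; -1 -0.21 0.17 0 0; -1 -0.20 0.18 0 0; -1 -0.20 0.18 0 0; -1 -0.20 0.19 0 0; -1 -0.19 0.19 0 0; -1 -0.19 0.20 0 0; -1 -0.19 0.20 0 0; -1 -0.19 0.21 0 0; -1 -0.18 0.22 0 0; -1 -0.18 0.22 0 0
-1 -0.17 0.23 0 0; -1 -0.17 0.23 0 0; -1 -0.17 0.24 0 0; -1 -0.16 0.24 0 0
```

```bash
python3 door.py 18 -115.5 -95 .229 .28 .026
```

```text
-1 -0.23 0.15 0 0; -1 -0.24 0.15 0 0; -1 -0.24 0.16 0 0; -1 -0.24 0.17 0 0; -1 -0.23 0.18 0 0; -1 -0.23 0.18 0 0; -1 -0.23 0.19 0 0; -1 -0.22 0.20 0 0; -1 -0.22 0.21 0 0; -1 -0.22 0.21 0 0; -1 -0.21 0.22 0 0; -1 -0.21 0.23 0 0
-1 -0.21 0.23 0 0; -1 -0.20 0.24 0 0; -1 -0.20 0.25 0 0; -1 -0.19 0.25 0 0; -1 -0.19 0.26 0 0; -1 -0.18 0.27 0 0
```

Request:
{"name": "servo_tool", "arguments": {
  "moves": "-1 -0.23 0.15 0 0; -1 -0.24 0.15 0 0; -1 -0.24 0.16 0 0; -1 -0.24 0.17 0 0; -1 -0.23 0.18 0 0; -1 -0.23 0.18 0 0; -1 -0.23 0.19 0 0; -1 -0.22 0.20 0 0; -1 -0.22 0.21 0 0; -1 -0.22 0.21 0 0; -1 -0.21 0.22 0 0; -1 -0.21 0.23 0 0"
}}

```text
time_s: 87.2
tool_pos: [0.4339, -0.1639, 0.0941]
tcp_rot: [-180.0, 0.0, 87.7]
wrist_force: [-0.8, 0.1, 0.1]
grip_width: 0.0003
```

```bash
python3 st.py; python3 - <<'E'
from h import *
im,d=snap('scene','s15'); cv2.imwrite('pics/s15c.png',cv2.resize(im[100:280,170:350],None,fx=3.3,fy=3.3))
E
```

```text
87.2 [ 0.4339 -0.1639  0.0941] [-180.      0.     87.66] F [-0.84  0.14  0.09] Ftool [ 0.11 -0.84 -0.09] T [ 0.103  0.082 -0.002] q6 63.649812826325046 tq [ 1.7000e-02 -3.1632e+01  2.5078e+01 -2.6300e-01 -6.3000e-02  2.7000e-02] 0.0002668923626893229
```

View pics/s15c.png

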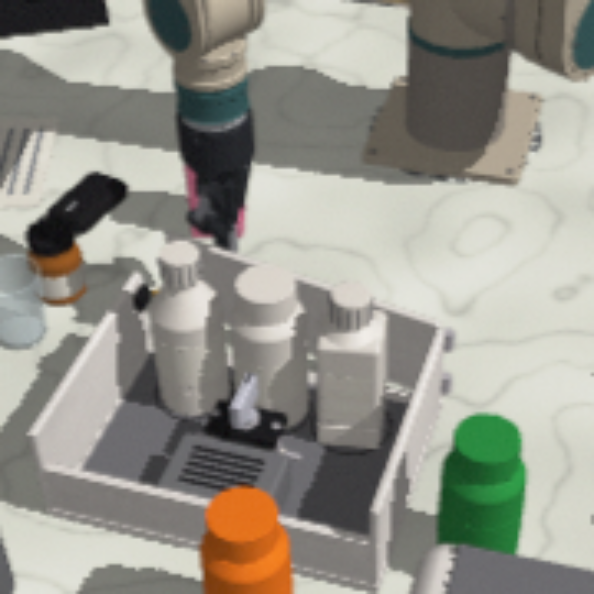

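Request:
{"name": "servo_tool", "arguments": {
  "moves": "-1 -0.21 0.23 0 0; -1 -0.20 0.24 0 0; -1 -0.20 0.25 0 0; -1 -0.19 0.25 0 0; -1 -0.19 0.26 0 0; -1 -0.10 0.2 0 0; -1 0 0.15 0 0; -1 0 0.15 0 0; -1 0 0.15 0 0; -1 0 0 0 0"
}}

```text
time_s: 88.25
tool_pos: [0.4697, -0.1869, 0.0941]
tcp_rot: [-179.9, 0.0, 87.7]
wrist_force: [-3.6, -1.6, 1.1]
grip_width: -0.0001
```

```bash
python3 st.py
```

```text
88.25 [ 0.4697 -0.1869  0.0941] [-1.7991e+02  4.0000e-02  8.7660e+01] F [-3.64 -1.58  1.1 ] Ftool [-1.73 -3.58 -1.09] T [-0.195  0.553 -0.027] q6 63.35315346096601 tq [ 1.1750e+00 -3.4425e+01  2.5844e+01 -6.9500e-01  6.6400e-01 -2.3000e-02] -6.718889829266303e-05
```

Roller reached. Push on in small steps.

Request:
{"name": "servo_tool", "arguments": {
  "moves": "-1 0 0.1 0 0; -1 0 0.1 0 0; -1 0 0.1 0 0; -1 0 0 0 0"
}}

```text
time_s: 88.65
tool_pos: [0.471, -0.1871, 0.0939]
tcp_rot: [-179.4, 0.1, 87.6]
wrist_force: [-14.6, -2.4, 11.1]
grip_width: -0.0006
```

Request:
{"name": "servo_tool", "arguments": {
  "moves": "-1 0 0.1 0 0; -1 0 0.1 0 0; -1 0 0 0 0"
}}

```text
time_s: 88.95
tool_pos: [0.4757, -0.1873, 0.0938]
tcp_rot: [-179.5, 0.1, 87.6]
wrist_force: [-5.2, -2.3, 3.2]
grip_width: 0.0001
```

Request:
{"name": "servo_tool", "arguments": {
  "moves": "-1 0 0.1 0 0; -1 0 0.1 0 0; -1 0 0 0 0"
}}

```text
time_s: 89.25
tool_pos: [0.4823, -0.1873, 0.0939]
tcp_rot: [-179.8, 0.0, 87.6]
wrist_force: [-7.7, -1.8, 4.5]
grip_width: -0.0
```

Request:
{"name": "servo_tool", "arguments": {
  "moves": "-1 0 0.1 0 0; -1 0 0.1 0 0; -1 0 0 0 0"
}}

```text
time_s: 89.55
tool_pos: [0.4825, -0.1873, 0.0938]
tcp_rot: [-179.3, 0.1, 87.6]
wrist_force: [-16.4, -3.0, 13.0]
grip_width: -0.0002
```

Request:
{"name": "servo_tool", "arguments": {
  "moves": "-1 0 0.1 0 0; -1 0 0 0 0; -1 0 0 0 0"
}}

```text
time_s: 89.85
tool_pos: [0.4826, -0.1873, 0.0938]
tcp_rot: [-179.1, 0.1, 87.6]
wrist_force: [-20.5, -2.3, 15.2]
grip_width: -0.0
```

Request:
{"name": "servo_tool", "arguments": {
  "moves": "-1 0 -0.3 0 0; -1 0 -0.6 0 0; -1 0 -0.8 0 0; -1 0 -0.8 0 0; -1 0 -0.8 -0.5 0; -1 0 0 -1 0; -1 0 0 -1 0; -1 0 0 -1 0; -1 0 0 -1 0; -1 0 0 -1 0; -1 0 0 -1 0; -1 0 0 -1 0"
}}

```text
time_s: 91.05
tool_pos: [0.4249, -0.1847, 0.2451]
tcp_rot: [179.9, -0.0, 87.7]
wrist_force: [-0.5, 0.6, -0.0]
grip_width: 0.0003
```

```bash
python3 - <<'E'
from h import *
P=((.564,-.16,.197),(.566,-.075,.177),(.5685,.009,.187))
o=env.get_obs(); print(o['time_s'],o['tool_pos'])
for c in('top','scene'):
  im,d=snap(c,'s16'+c); w=cloud(c,d); print(c)
  for p in P: print(circ(w,*p))
  q=box(w,.44,.53,-.21,.06,.105,.125)
  if len(q)>20: k=np.polyfit(q[:,1],q[:,0],1); print('door',len(q),np.degrees(np.arctan(k[0])),np.polyval(k,[-.22,-.07,.08]))
cv2.imwrite('pics/s16c.png',cv2.resize(im[100:280,170:350],None,fx=3.3,fy=3.3))
t=cv2.imread('pics/s16top.png'); cv2.imwrite('pics/s16tc.png',cv2.resize(t[100:310,210:430],None,fx=2.8,fy=2.8))
E
```

```text
91.05 [ 0.42486546 -0.1847157   0.24510658]
top
(118, array([ 0.5614, -0.1605,  0.1962]), array([ 0.5611, -0.1606,  0.197 ]), array([ 0.5616, -0.1603]), 0.0191)
(260, array([ 0.5606, -0.0766,  0.1769]), array([ 0.5603, -0.0768,  0.1773]), array([ 0.5611, -0.0766]), 0.0288)
(116, array([0.5668, 0.0085, 0.1869]), array([0.5669, 0.0075, 0.187 ]), array([0.5669, 0.0075]), 0.0196)
door 288 0.6286566681360929 [0.50304086 0.50468675 0.50633263]
scene
(85, array([ 0.5672, -0.1587,  0.1944]), array([ 0.5652, -0.1586,  0.1943]), array([ 0.5652, -0.1611]), 0.0213)
(191, array([ 0.5671, -0.0753,  0.175 ]), array([ 0.5641, -0.0769,  0.1743]), array([ 0.565 , -0.0742]), 0.0321)
(89, array([0.5736, 0.0101, 0.1851]), array([0.5709, 0.0105, 0.1845]), array([0.5705, 0.0125]), 0.0208)
door 94 1.5088492679008254 [0.5046689  0.50861998 0.51257105]
```

View pics/s16c.png

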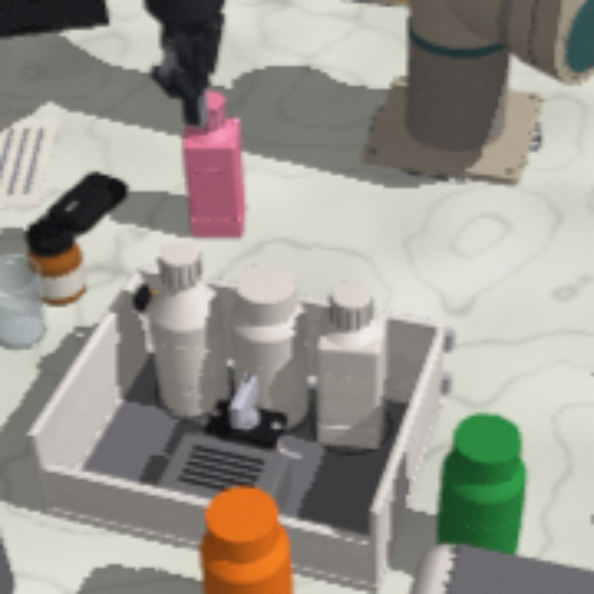

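View pics/s16tc.png

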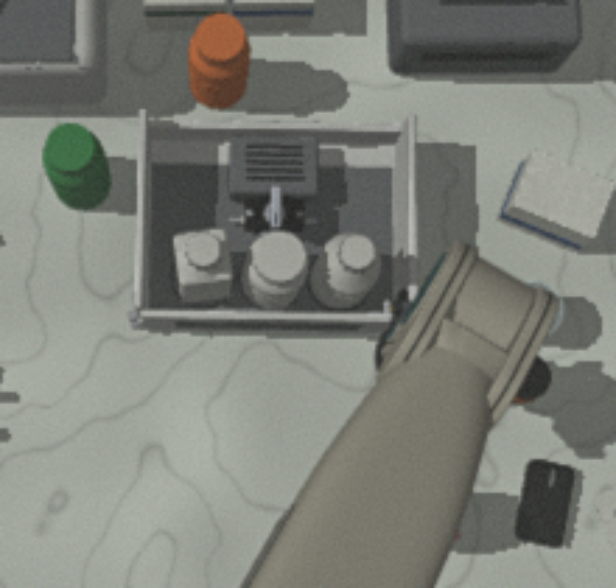

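Request:
{"name": "servo_tool", "arguments": {
  "moves": "-1 0.9 0 -0.8 0; -1 0.9 0 -0.8 0; -1 0.9 0 -0.8 0; -1 0.9 0 -0.8 0; -1 0.9 0 0 0; -1 0.9 0 0 0; -1 0.9 0 0 0; -1 0.9 0 0 0; -1 0.9 0 0 0; -1 0.9 0 0 0; -1 0.9 0 0 0; -1 0 0 0 0"
}}

```text
time_s: 92.35
tool_pos: [0.432, 0.0146, 0.307]
tcp_rot: [-180.0, -0.1, 87.8]
wrist_force: [1.0, 0.8, 0.2]
grip_width: -0.0004
```

```bash
python3 - <<'E'
from h import *
P=((.564,-.16,.197),(.566,-.075,.177),(.5685,.009,.187))
im,d,w,o=wsnap('w17'); print(o['tool_pos'],o['qpos'].round(1))
for p in P: print(circ(w,*p))
def rep(w):
  q=box(w,.48,.53,-.225,.07,.109,.121); 
  if len(q)>20: k=np.polyfit(q[:,1],q[:,0],1); print('door',len(q),np.degrees(np.arctan(k[0])),np.polyval(k,[-.22,.08]))
rep(w)
im,d=snap('top','s17top'); rep(cloud('top',d))
a=cv2.imread('pics/top0.png'); cv2.imwrite('pics/diff.png',np.hstack([a,im])[60:320,:][:, :].copy())
df=cv2.absdiff(a,im).max(2); cv2.imwrite('pics/df.png',df)
E
```

```text
[0.43202049 0.01455919 0.3069688 ] [ -6.7  -6.  -16.4  79.6   0.1  85.5]
0
(2049, array([ 0.5606, -0.0716,  0.1768]), array([ 0.5618, -0.0744,  0.1747]), array([ 0.5621, -0.0751]), 0.0295)
(1274, array([0.5666, 0.0111, 0.1867]), array([0.5684, 0.0108, 0.1848]), array([0.5685, 0.01  ]), 0.0207)
door 1549 0.4073152321002831 [0.50480961 0.50694235]
door 156 1.4085791686393894 [0.50101664 0.50839343]
```

View pics/w17.png

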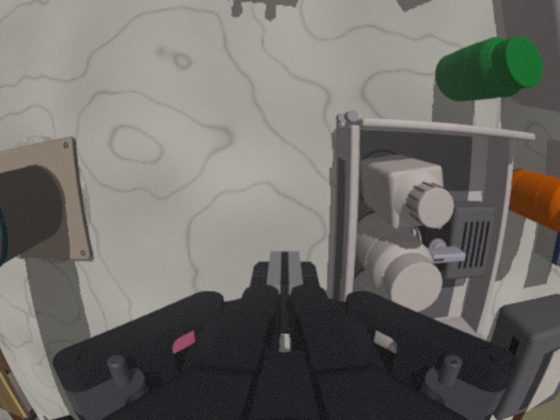

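View pics/s17top.png

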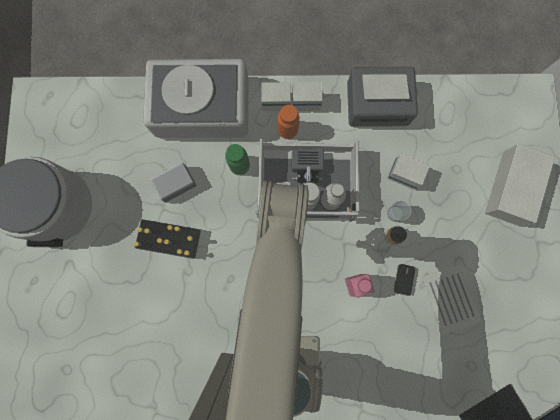

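View pics/df.png

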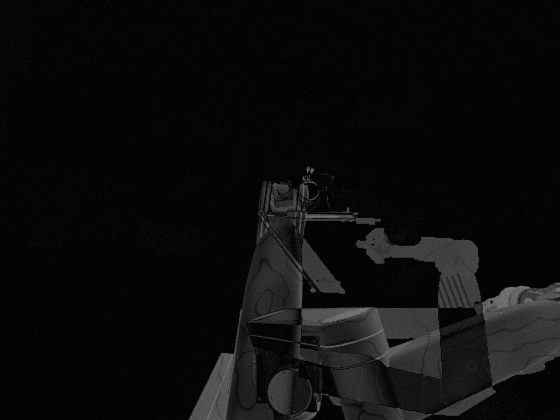

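Request:
{"name": "servo_tool", "arguments": {
  "moves": "-1 0.5 0 0 0; -1 0.9 0 0 0; -1 0.9 0 0 0; -1 0.9 0 0 0; -1 0.9 0 0 0; -1 0.9 0 0 0; -1 0.9 0 0 0; -1 0.9 0 0 0; -1 0 0 0 0; -1 0 0 0 0; -1 0 0 0 0; -1 0 0 0 0"
}}

```text
time_s: 93.65
tool_pos: [0.4379, 0.1481, 0.3081]
tcp_rot: [-180.0, 0.0, 87.6]
wrist_force: [0.6, -0.1, 0.8]
grip_width: -0.0001
```

```bash
python3 - <<'E'
from h import *
P=((.564,-.16,.197),(.566,-.075,.177),(.5685,.009,.187))
im,d=snap('top','s18top'); w=cloud('top',d)
for p in P: print(circ(w,*p))
q=box(w,.48,.53,-.225,.07,.109,.121); k=np.polyfit(q[:,1],q[:,0],1); print('door',len(q),np.degrees(np.arctan(k[0])),np.polyval(k,[-.22,.08]))
p=box(w,.6,.67,-.12,-.04,.097,.13); c=p.mean(0); u,s,v=np.linalg.svd((p-c)[:,:2],full_matrices=False); print('knob',c,np.degrees(np.arctan2(v[0,1],v[0,0])))
cv2.imwrite('pics/s18c.png',cv2.resize(im[100:310,210:430],None,fx=2.8,fy=2.8))
print(env.get_obs()['time_s'])
E
```

```text
(119, array([ 0.5613, -0.1607,  0.1964]), array([ 0.5619, -0.1605,  0.1964]), array([ 0.5614, -0.1609]), 0.0198)
(259, array([ 0.5605, -0.0762,  0.1767]), array([ 0.5601, -0.0767,  0.1769]), array([ 0.561 , -0.0765]), 0.029)
(118, array([0.567 , 0.0085, 0.1864]), array([0.5676, 0.009 , 0.1869]), array([0.5671, 0.0081]), 0.0199)
door 284 0.921025455021862 [0.50177342 0.50659631]
knob [ 0.6332841  -0.07813316  0.10535124] 178.73825019981066
93.7
```

View pics/s18c.png

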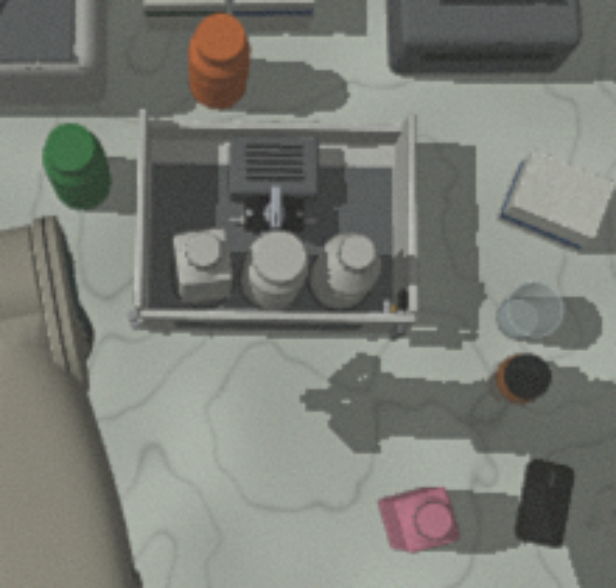

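The close crop shows the door shut across the front with its free edge at the catch (395,305). All three bottles stand upright on their rings and the knob lies along the bay.

```bash
python3 -c "
from plant import env
print(env.close_job())"
```

```text
the job is handed in; nothing more can be done
None
```

The whole job was carried out in the order asked and handed in at about 94 s; no verdict was reported.

- **Bottles out:** I lifted the square bottle, wide jar and round bottle out and stood them on the bench to the left of the bay.
- **Screw:** I turned it clockwise about 138° to its stop, where the wrist torque rose to 1.2 N·m. The blade then lay within 0.2° of the bay's axis. I backed it off half a turn. After release the camera showed the blade turned 180° to within about 0.3°, the mark at the opposite end and the knob about 1.5 mm higher.
- **Bottles back:** In the last checks all three stand upright on the rings where they started. The round bottle and square bottle are within about 1–2 mm of centre. The wide jar is about 4 mm forward of its ring's centre, which I did not correct.
- **Door:** I pushed it past the roller onto its stop, with up to about 20 N along the push and 26 N in all at the wrist. It stayed shut with the robot clear. The camera readings of the door's angle scatter by about 1° (0.4° to 1.5°, where shut is 1.5°), and I did not test the catch separately.
- **Bystanders:** A comparison of before and after top pictures showed none of the bystanders or look-alikes moved where they were in view. I saw no sign of a bottle being knocked aside.

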